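Interleave and stack glass panels in the packing bed

ROBOT

A 6-joint arm with a two-finger parallel gripper is mounted at the origin on the work surface. World frame = base frame: x ahead of the robot, y to its left, z up, the work surface at z = 0. Lengths are in m, angles in rad, forces in N, time in s.
With the tool pointing down it reaches from about 0.3 to 0.875 m from the base axis. Payload 6.4 kg.
Tool frame: the origin (TCP) lies on the centre line of the jaws, within the pads' length; the fingertips stand robot.nose_length ahead of it and the grasp point (between the pads) lies 2 mm behind it (robot.nose_length is the distance from the TCP to the fingertips, in m); z points along the fingers, y is the direction in which the jaws open and shut (so a half turn about z gives the same grasp; the last joint's range is limited). The gripper opens to 85 mm and grips with 20 to 120 N. Pads are 22 mm wide; open, the fingers measure 114 mm over their backs; the gripper's body (76 mm by 85 mm) begins 54 mm behind the grasp point. The pads swing forward as they close: fully open they stand 13 mm farther back than shut.
Start: joints at [0.99, 0.181, 1.607, -0, 1.354, -0.206], TCP at [0.21, 0.535, 0.248] pointing down, gripper open.
Joint ranges: [-2.99, 2.99], [-0.89, 2.07], [0.3, 2.58], [-1.14, 4.28], [0, 2.63], [-3.12, 3.12]. Speed limits (rad/s): [2.57, 2.57, 3.01, 3.14, 3.14, 3.14].

INTERFACE

Orientations are given as a unit quaternion [x, y, z, w].
In Python, from station import robot, optics gives the robot as it stands.
- The arm moves only by the tool step_arm, never from a script. Its argument "rows" is a list of rows, each a list of 2 entries, a list of its own where there are three numbers: the shift along the tool's x, y, z in mm, then the turn, a rotation vector about the tool's x, y, z in rad. A call has exactly 10 rows; each row shifts and turns the pose as measured when the row begins, along the tool's axes as they then stand; what a row does not reach is not made up. A row lasts 1/8 s, in which the tool goes at most 62.5 mm and 10.7 degrees, less where a joint would pass 70% of its speed; a pose out of reach is approached as far as the arm can. A call is refused whole if a number of a shift passes 62.5 or a number of a turn 0.188, either way. A call with a gripper value outside its range is refused whole. "jaw" is the closure, from 0 (fully open) to 1 (shut), set as the call begins (left out, the last holds). The fingers move at their own pace and stop on an object; the grip force is fixed at half the most. Time passes only in rows, so rows that do not move let the fingers close, or fill a call up. It gives the time, the measured TCP pose, the force and the opening at its end, in the units of the state.
- robot.sense(): the state, without advancing time (a new reading comes with each control period).
- optics.snapshot(name): name is "scene" or "top" or "wrist"; returns the picture (400x640x3 uint8, blue, green, red); there is no depth.
- optics.get_calibration(name): a dict with "fovy" (degrees; the focal length in pixels is half the picture's height over the tangent of half this angle, whatever the lens; pixels are square), "cx", "cy" (the principal point, pixels), "cam_to_world" (4x4, takes a point from camera to world coordinates); the wrist camera has in their place "T_tool_cam" (4x4, takes a point from camera to tool coordinates, whose origin is the TCP and whose axes are the flange's). Camera axes: x right, y down, z forward; pixel columns grow to the right and rows downward; lengths in m; the calibration is good to about 2 mm. A picture is of the moment at which its call begins: read the wrist's pose just before it. get_calibration takes no time and is no camera call.
- robot.close_job(): hands the job in, once; it reports no verdict.
The state is a dict: "t": time; "joint_positions": joint angles; "dq": joint speeds; "joint_torque": joint torques, N m; "tool_pos": TCP position; "tool_rot": TCP orientation; "force": force on the tool from outside, world axes, zero at the start; "ft_torque": the same for the moment, N m; "opening": opening from 0.0 (shut) to 1.0 (fully open).
Only numpy, scipy, OpenCV 4.12 (cv2) and the standard library are available. Lean on these libraries where they do the work, as an engineer would, in place of code of your own. Each camera call takes 0.05 s, during which the arm holds its last target.

TASK

Pick up the scraper block and, with its orange edge pressed lightly on the big framed glass panel in the packing bed, wipe the three loose white chips off it (do not finger them), then set the block down on the bench clear of the bed. Lay the brown separator board flat on that panel and slide it snug against both the end stop and the two side posts, wherever they happen to be set, before laying the loose glass panel on the board, just as snug and flat. Set both down gently without dropping them or pressing hard, and do not disturb the big panel, the spool, the copper reel or the small tin box.

Things in the scene. Friction and masses are not known exactly. Their poses are not given: they have to be found in the camera images.
- bed: Packing bed fixed to the bench, x its long axis. Origin: at bench height under the centre of the bed. Its surface, 14 mm above the bench, holds the big lower panel between low lips (to 20 mm). At the +x end stands an aluminium end stop, along the +y side a pair of aluminium side posts; both reach over the big panel, from 2 mm above its top to 66 mm above the bench (black knob on the stop to 80 mm).
- end_limit (a point): Fixed mark on the bed at x = +87 mm, y = 0, 28 mm above the bench: where the inner face of the end stop (44 mm wide) would be at its outermost setting. It has been clamped anywhere from there to 12 mm further in (towards -x); the setting is not reported, so feel for the stop. Once clamped it does not give.
- side_limit (a point): Fixed mark on the bed at y = +43 mm, x = 0, 28 mm above the bench: where the inner faces of the side posts would be at their outermost setting. The pair has been clamped anywhere from there to 10 mm further in (towards -y), not reported, and does not give. Posts: 16 mm along x, centred at x = -64 and +64 mm; the 112 mm between is open above 18 mm.
- gutter (a point): Centre of the floor of the shallow grey chip gutter beside the bed's open -y side, 86 mm from the bed's origin, 190 mm along x, 70 mm along y, walls 10 mm high.
- panel_low_c (a point): Centre of the big lower glass panel, green and amber in a dark frame, 180 x 92 x 14 mm, 0.6 kg, x along its length. It lies loose in the bed with about 1 mm of play, top 28 mm above the bench. It stays there.
- separator_c (a point): Centre of the stiff brown separator board, 150 x 64 x 8 mm, about 0.07 kg, lying flat on the bench, x along its length; it can be taken across its 64 mm width.
- panel_top_c (a point): Centre of the loose glass panel, blue, amber and red in a dark frame, 150 x 64 x 14 mm, about 0.32 kg, lying flat on the bench, x along its length; it can be taken across its 64 mm width.
- scraper_c (a point): Centre of the scraper block, 96 mm long (x), 24 mm thick (y), 50 mm high, standing upright on the bench on its flat orange edge (lowest 16 mm, 22 mm thick); the part above is pale wood. About 0.13 kg. It can be taken across its thickness.
- chip1: White loose chip, 20 x 12 x 8 mm, lying on the big panel within 50 mm of its centre along x and 20 mm along y. Origin: centre of its underside.
- chip2: White loose chip, 20 x 12 x 8 mm, lying on the big panel within 50 mm of its centre along x and 20 mm along y. Origin: centre of its underside.
- chip3: White loose chip, 20 x 12 x 8 mm, lying on the big panel within 50 mm of its centre along x and 20 mm along y. Origin: centre of its underside.
- spool_c (a point): Centre of a bright metal spool, 64 mm across, 46 mm high, standing on the bench; leave alone.
- reel_c (a point): Centre of a copper reel lying flat, 80 mm across, 22 mm high; leave alone.
- tinbox_c (a point): Centre of a small shut yellow tin box with a bare metal lid, 82 x 57 x 32 mm; leave alone.
There are look-alikes about, which are no part of the job. What is meant by the part that bears separator_c is not red, and is the larger of those in its own colour.

How it is judged:
On the way, in this order (a step that is already met when the one before it is completed fails the run):
1. the scraper block's edge presses on the big panel (contact force between scraper and panel_low above 0.8 N and contact force between the fingers and scraper above 0.5 N), for 0.1 s.
2. all three chips are off the big panel (height (world z) of each of chip1, chip2, chip3 below 0.02 m), for 0.1 s.
3. the separator lies flat on the big panel, within 2 mm of touching the end stop and the side posts, released (x of separator_c in the frame of end_face between -0.077 and -0.073 m and y of separator_c in the frame of side_face between -0.034 and -0.03 m and angle between the x axis of separator_c and the x axis of bed, either way round below 0.025 rad and angle between separator_c's own z axis and vertical below 0.03 rad and z of separator_c in the frame of bed between 0.03 and 0.034 m and contact force between the fingers and separator below 0.1 N), for 0.2 s.
4. the loose panel rests on the separator while still held (contact force between panel_top and separator above 0.3 N and contact force between the fingers and panel_top above 0.3 N), for 0.05 s.
At the end, for the whole second after the job is handed in: Separator, then loose panel, lie flat and at rest on the big panel, each within 2 mm of touching both the end stop and the side posts and within 0.025 rad of the bed's direction; chips under 20 mm above the bench; scraper block at rest on the bench, centre over 140 mm from the bed's origin (all of step 2 and x of separator_c in the frame of end_face between -0.077 and -0.073 m and y of separator_c in the frame of side_face between -0.034 and -0.03 m and angle between the x axis of each of separator_c, panel_top_c and the x axis of bed, either way round below 0.025 rad and angle between each of separator_c, panel_top_c's own z axis and vertical below 0.03 rad and z of separator_c in the frame of bed between 0.03 and 0.034 m and x of panel_top_c in the frame of end_face between -0.077 and -0.073 m and y of panel_top_c in the frame of side_face between -0.034 and -0.03 m and z of panel_top_c in the frame of bed between 0.041 and 0.045 m and linear speed of each of panel_top, scraper below 0.02 m/s and height (world z) of scraper_c below 0.03 m and horizontal distance between scraper_c and bed above 0.14 m).
It fails at once if a finger touches a chip (contact force between the fingers and chip1 above 0.5 N or contact force between the fingers and chip2 above 0.5 N or contact force between the fingers and chip3 above 0.5 N).
It fails at once if the separator or the loose panel is dropped (falls free of the fingers by more than about 8 mm) ((linear speed of separator above 0.4 m/s and contact force between the fingers and separator below 0.05 N) or (linear speed of panel_top above 0.4 m/s and contact force between the fingers and panel_top below 0.05 N)).
It fails at once if the scraper, separator or loose panel is slammed or pressed with more than 90 N onto the glass below or against the stops (contact force between any of scraper, separator and panel_low above 90 N or contact force between panel_top and separator above 90 N or contact force between any of separator, panel_top and bed above 90 N).
It fails at once if the big panel is moved by more than 6 mm (distance of panel_low_c from where it was at the start of the episode above 0.006 m).
It fails at once if the spool, the reel or the tin box is moved by more than 30 mm (distance of any of spool_c, reel_c, tinbox_c from where it was at the start of the episode above 0.03 m).
It also fails if it takes over 72 s, if anything falls off the work surface, if the arm or the gripper's body presses on something with over 40 N, if the wrist force passes 120 N, or if a joint passes its speed limit or range.

## Working session

There is one attempt and no reset: what is moved stays moved. The work goes in short steps, Python scripts to look and compute and a tool call to move; the robot and the scene stay as the last step left them, time stands still between calls to the robot, and variables do not carry over. Pictures are saved under pics/ and viewed, and the job is handed in when it is done.

Besides the shell and the picture viewer there is one more tool, called after ">>>" by a JSON object that holds its "method" and its "body", one argument or row to a line. step_arm: Moves the arm, as the interface text tells. Its arguments: {"type":"object","properties":{"rows":{"type":"array","items":{"type":"array"}},"jaw":{"type":"number"}},"required":["rows"]}

```bash
ls; mkdir -p pics; python3 - <<'E'
from station import robot, optics
import cv2, numpy as np
np.set_printoptions(precision=4,suppress=True)
print(robot.sense()); print(robot.nose_length)
for n in("scene","top","wrist"):
    im=optics.snapshot(n); cv2.imwrite(f"pics/a_{n}.png",im); print(n,optics.get_calibration(n))
E
```

```text
pics
{'t': 0.0, 'joint_positions': array([ 0.9897,  0.1815,  1.608 , -0.    ,  1.3538, -0.2063]), 'dq': array([ 0.0013, -0.0005, -0.0011,  0.0008, -0.0001,  0.    ]), 'joint_torque': array([ -0.0005, -44.4858, -35.1338,  -0.0003,   0.0088,  -0.    ]), 'tool_pos': array([0.2102, 0.5346, 0.2474]), 'tool_rot': array([ 0.1863,  0.9825, -0.0008, -0.0003]), 'force': array([-0.15  ,  0.1001, -0.7669]), 'ft_torque': array([0.0192, 0.0401, 0.0051]), 'opening': 1.0004413125233313}
0.017
scene {'fovy': 48.22254196629971, 'cx': 321.75482297120493, 'cy': 201.07636559082553, 'cam_to_world': array([[-0.5098,  0.7363, -0.4449,  1.0025],
       [ 0.8602,  0.4301, -0.2739,  0.3287],
       [-0.0103, -0.5224, -0.8527,  1.1365],
       [ 0.    ,  0.    ,  0.    ,  1.    ]])}
top {'fovy': 54.301346648326366, 'cx': 309.41209158060104, 'cy': 195.58203142417335, 'cam_to_world': array([[ 0.0047, -0.9871,  0.1598,  0.2417],
       [-0.9997, -0.0087, -0.0242,  0.0085],
       [ 0.0253, -0.1596, -0.9869,  1.2641],
       [ 0.    ,  0.    ,  0.    ,  1.    ]])}
wrist {'fovy': 59.536429408926615, 'cx': 313.40862324243534, 'cy': 198.35082223063398, 'T_tool_cam': array([[ 0.0002, -0.965 , -0.2622,  0.0676],
       [ 1.    , -0.0002,  0.0016,  0.    ],
       [-0.0016, -0.2622,  0.965 , -0.1257],
       [ 0.    ,  0.    ,  0.    ,  1.    ]])}
```

View pics/a_scene.png

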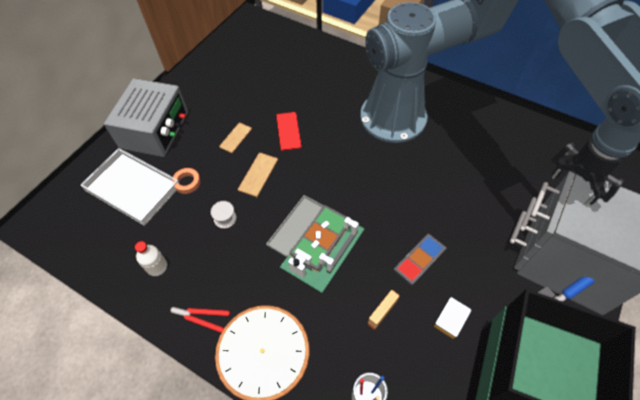

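View pics/a_top.png

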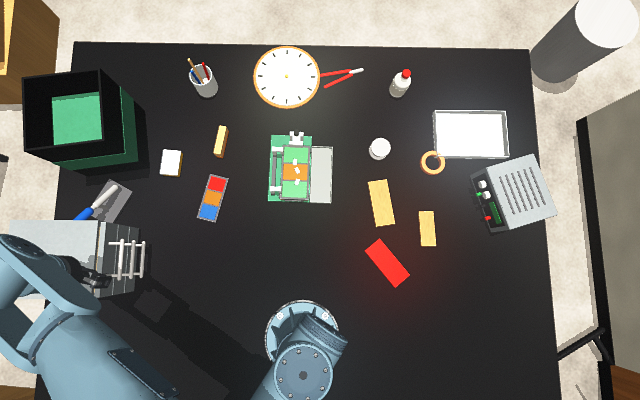

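View pics/a_wrist.png

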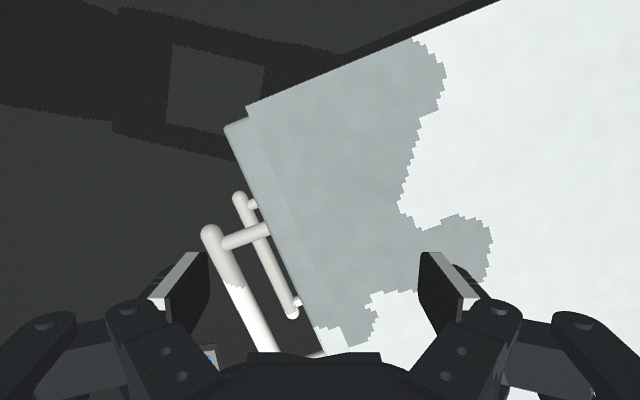

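```bash
cat > h.py <<'E'
from station import robot, optics
import cv2, numpy as np
from scipy.spatial.transform import Rotation as R
np.set_printoptions(precision=4,suppress=True)
def K(n):
    c=optics.get_calibration(n); return c, 200/np.tan(np.radians(c['fovy'])/2)
def camT(n,st=None):
    c,f=K(n)
    if n!='wrist': return c['cam_to_world']
    T=np.eye(4); T[:3,:3]=R.from_quat(st['tool_rot']).as_matrix(); T[:3,3]=st['tool_pos']
    return T@c['T_tool_cam']
def ray(n,u,v,z,st=None):
    c,f=K(n); T=camT(n,st); u=np.asarray(u,float);v=np.asarray(v,float)
    d=np.stack([(u-c['cx'])/f,(v-c['cy'])/f,np.ones_like(u)],-1)@T[:3,:3].T
    o=T[:3,3]; return o+d*((z-o[2])/d[...,2])[...,None]
def proj(n,P,st=None):
    c,f=K(n); T=camT(n,st); p=(np.atleast_2d(P)-T[:3,3])@T[:3,:3]
    return np.stack([f*p[:,0]/p[:,2]+c['cx'],f*p[:,1]/p[:,2]+c['cy']],-1)
def yaw(st):
    x=R.from_quat(st['tool_rot']).as_matrix(); return x
def totool(st,d):  # world vector -> tool axes
    return R.from_quat(st['tool_rot']).as_matrix().T@np.asarray(d)
def goto(P,yw=None,st=None):
    """shift mm in tool axes, turn vec to reach pose straight down with tool x at world yaw yw"""
    st=st or robot.sense(); M=R.from_quat(st['tool_rot'])
    s=M.inv().apply(np.array(P)-st['tool_pos'])*1e3
    x=np.array([np.cos(yw),np.sin(yw),0]); z=np.array([0,0,-1.]); y=np.cross(z,x)
    t=(M.inv()*R.from_matrix(np.stack([x,y,z],1))).as_rotvec()
    print('t',round(float(st['t']),3),'pos',st['tool_pos'],'shift mm',s.round(1),'turn',t.round(4)); return s,t
def wsnap(name):
    st=robot.sense(); im=optics.snapshot('wrist'); cv2.imwrite(f'pics/{name}.png',im)
    import pickle; pickle.dump(st,open(f'pics/{name}.pkl','wb')); return st,im
E
python3 - <<'E'
from h import *
im=cv2.imread('pics/a_top.png')
c=im[120:290,150:450]; cv2.imwrite('pics/b.png',cv2.resize(c,None,fx=2.6,fy=2.6,interpolation=cv2.INTER_CUBIC))
hsv=cv2.cvtColor(im,cv2.COLOR_BGR2HSV)
st=robot.sense(); M=R.from_quat(st['tool_rot']).as_matrix(); print(M)
def rect(m,x0,y0,x1,y1,z,nm):
    mm=np.zeros(m.shape,np.uint8); mm[y0:y1,x0:x1]=m[y0:y1,x0:x1].astype(np.uint8)
    cs,_=cv2.findContours(mm,cv2.RETR_EXTERNAL,cv2.CHAIN_APPROX_NONE)
    k=max(cs,key=cv2.contourArea)[:,0].astype(float)
    P=ray('top',k[:,0],k[:,1],z)[:,:2].astype(np.float32)
    r=cv2.minAreaRect(P*1000); print(nm,r)
v=im.max(2)>70
rect(v,365,170,400,230,.008,'sep')
rect(v,412,200,445,250,.008,'small')
rect(v,190,165,235,228,.014,'ptop')
rect(v,208,118,232,165,.05,'scr')
rect(v,255,120,335,210,.028,'bed')
rect(v,365,130,395,165,.046,'spool')
rect(v,418,145,431,178,.022,'reel')
rect(v,155,140,187,180,.032,'tin')
E
```

```text
[[-0.9306  0.3661 -0.0007]
 [ 0.3661  0.9306 -0.0011]
 [ 0.0003 -0.0013 -1.    ]]
sep ((418.3932189941406, -268.4320068359375), (169.06884765625, 98.73391723632812), 5.964784622192383)
small ((340.67401123046875, -403.19744873046875), (115.12652587890625, 52.60569763183594), 2.336235761642456)
ptop ((435.38641357421875, 291.7500915527344), (65.55855560302734, 149.80795288085938), 75.99246215820312)
scr ((612.8599853515625, 265.3629150390625), (37.1259651184082, 107.44755554199219), 80.53628540039062)
bed ((556.060546875, 16.59149932861328), (278.305908203125, 241.76031494140625), 0.8035885095596313)
spool ((596.7145385742188, -246.6712188720703), (65.1385726928711, 77.93504333496094), 50.237674713134766)
reel ((562.169677734375, -399.81597900390625), (40.134822845458984, 110.72099304199219), 87.70781707763672)
tin ((545.67724609375, 424.906982421875), (67.58443450927734, 86.62903594970703), 85.29984283447266)
```

View pics/b.png

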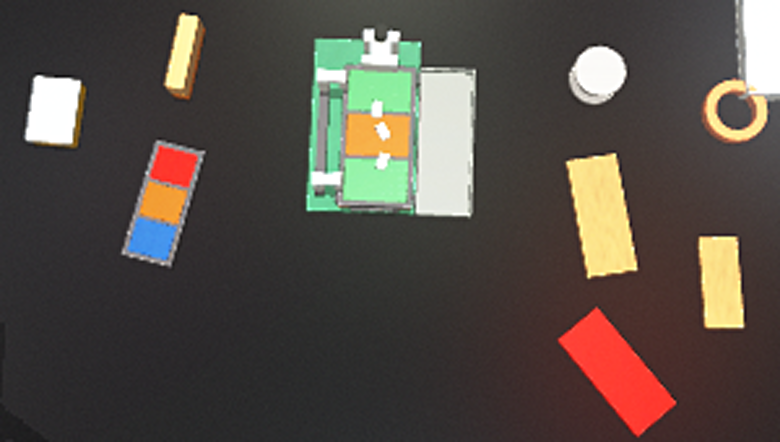

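>>> {"method": "step_arm", "body": {
  "rows": [
    [[-50,-12,0],[0,0,-0.02]],
    [[-50,-12,0],[0,0,-0.02]],
    [[-50,-12,0],[0,0,-0.02]],
    [[-50,-12,0],[0,0,-0.02]],
    [[-50,-10,0],[0,0,-0.02]],
    [[-50,-8,0],[0,0,-0.02]],
    [[-50,-6,0],[0,0,-0.02]],
    [[-50,-5,5],[0,0,-0.02]],
    [[-40,-4,5],[0,0,-0.02]],
    [[0,0,0],[0,0,-0.02]]
  ]
}}

```text
t: 1.4
tool_pos: [0.6165, 0.3235, 0.2326]
tool_rot: [0.083, 0.997, -0.002, -0.003]
force: [-0.8, -0.2, 0.3]
opening: 0.999
```

```bash
python3 - <<'E'
from h import *
st,im=wsnap('c'); print(st['t'],st['dq'],st['force']); goto([.613,.265,.15],np.radians(170.5))
E
```

```text
1.4 [ 0.0236 -0.0182  0.0245  0.0178  0.0181 -0.1633] [-0.752  -0.1954  0.3236]
t 1.45 pos [0.6152 0.3244 0.2328] shift mm [ -8.  -58.6  83. ] turn [-0.0036 -0.0056  0.0024]
```

View pics/c.png

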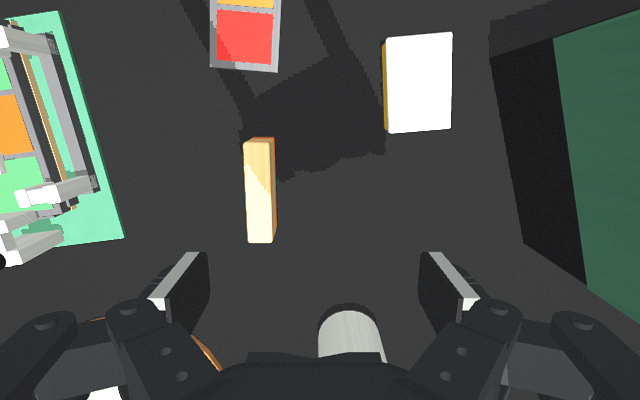

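```bash
cat >> h.py <<'E'
import pickle
def wrect(name,mask,box,z,cam='wrist',show=True):
    st=pickle.load(open(f'pics/{name}.pkl','rb')) if cam=='wrist' else None
    x0,y0,x1,y1=box; mm=np.zeros(mask.shape,np.uint8); mm[y0:y1,x0:x1]=mask[y0:y1,x0:x1]
    cs,_=cv2.findContours(mm,cv2.RETR_EXTERNAL,cv2.CHAIN_APPROX_NONE)
    k=cv2.convexHull(max(cs,key=cv2.contourArea))[:,0].astype(float)
    P=ray(cam,k[:,0],k[:,1],z,st)[:,:2]
    (c,(w,h),a)=cv2.minAreaRect((P*1000).astype(np.float32))
    if h>w: w,h,a=h,w,a+90
    a=(a+90)%180-90
    print('centre',np.round(c,1),'size',round(w,1),round(h,1),'yaw deg',round(a,2)); return c,w,h,a
E
python3 - <<'E'
from h import *
im=cv2.imread('pics/c.png'); hsv=cv2.cvtColor(im,cv2.COLOR_BGR2HSV)
print(im[200,252:282:3], im[142,245:280:4])
m=((hsv[...,2]>60)&(hsv[...,1]>40))
m2=((hsv[...,2]>150)&(hsv[...,1]>20))
for mm in(m,m2):
  for z in (.05,):
    wrect('c',mm,(235,125,285,250),z)
cv2.imwrite('pics/c2.png',cv2.resize(im[120:250,220:300],None,fx=5,fy=4.5))
E
```

```text
[[232 255 255]
 [230 255 255]
 [233 255 255]
 [229 255 255]
 [228 255 255]
 [237 255 255]
 [204 255 255]
 [ 94 134 165]
 [ 38  60  98]
 [ 63  62  62]] [[137 206 248]
 [134 198 238]
 [124 185 227]
 [128 188 229]
 [120 179 224]
 [120 177 222]
 [ 92 135 166]
 [ 91 132 161]
 [ 47  48  47]]
centre [617.6 274.5] size 100.0 29.5 yaw deg -9.51
centre [617.5 274.2] size 98.2 28.1 yaw deg -9.47
```

View pics/c2.png

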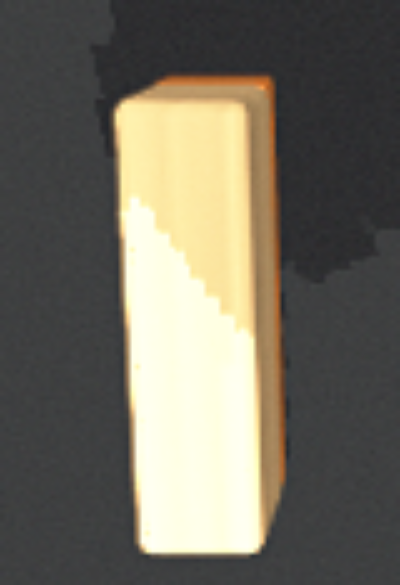

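```bash
python3 - <<'E'
from h import *
st=pickle.load(open('pics/c.pkl','rb'))
P=ray('wrist',[243.4,269.6,273,247.4],[142.2,142.2,242.9,242.9],.05,st); print(P, P.mean(0))
d=P[3]+P[2]-P[0]-P[1]; print(np.linalg.norm(d)/2, np.degrees(np.arctan2(d[1],d[0])),np.linalg.norm(P[1]-P[0]))
goto([P[:,0].mean(),P[:,1].mean(),.12],np.radians(180+np.degrees(np.arctan2(d[1],d[0]))))
E
```

```text
[[0.5714 0.269  0.05  ]
 [0.5752 0.2917 0.05  ]
 [0.6685 0.2763 0.05  ]
 [0.6645 0.2524 0.05  ]] [0.6199 0.2723 0.05  ]
0.09454396854668086 -9.73869423740125 0.022964907001360283
t 1.45 pos [0.6152 0.3244 0.2328] shift mm [-13.7 -50.2 112.9] turn [-0.0036 -0.0056  0.0066]
```

>>> {"method": "step_arm", "body": {
  "rows": [
    [[-3,-20,20],[0,0,0.007]],
    [[-4,-20,30],[-0.004,-0.005,0]],
    [[-4,-10,30],[0,0,0]],
    [[-3,0,30],[0,0,0]],
    [[0,0,0],[0,0,0]],
    [[0,0,0],[0,0,0]],
    [[0,0,0],[0,0,0]],
    [[0,0,0],[0,0,0]],
    [[0,0,0],[0,0,0]],
    [[0,0,0],[0,0,0]]
  ]
}}

```text
t: 2.7
tool_pos: [0.6163, 0.2784, 0.1279]
tool_rot: [0.081, 0.997, 0.002, 0.003]
force: [-0.1, 0.1, -0.1]
opening: 0.997
```

```bash
python3 - <<'E'
from h import *
st,im=wsnap('d'); print(st['t'],st['dq'],st['force']); goto([.6199,.2723,.04],np.radians(170.26))
E
```

```text
2.7 [-0.0009 -0.0042 -0.0015  0.0002  0.0012 -0.0001] [-0.0634  0.1448 -0.1026]
t 2.75 pos [0.6163 0.2784 0.1279] shift mm [-4.  -5.9 87.9] turn [0.0054 0.0054 0.007 ]
```

View pics/d.png

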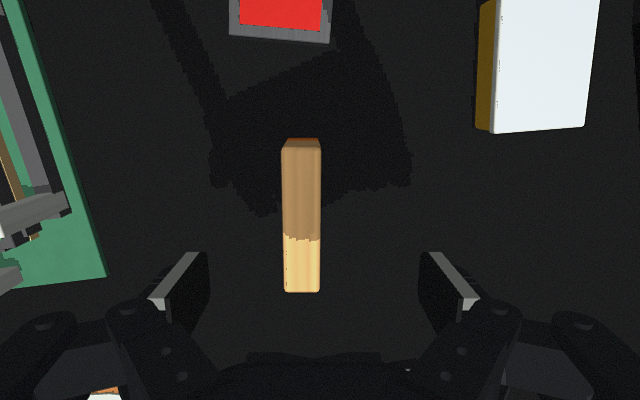

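```bash
python3 - <<'E'
from h import *
st=pickle.load(open('pics/d.pkl','rb'))
P=ray('wrist',[281,321,320,284],[148,148,292,292],.05,st); c=P.mean(0);print(P,c)
d=P[3]+P[2]-P[0]-P[1]; a=np.degrees(np.arctan2(d[1],d[0]));print(np.linalg.norm(d)/2,a,np.linalg.norm(P[1]-P[0]))
goto([c[0],c[1],.04],np.radians(180+a))
E
```

```text
[[0.5719 0.2677 0.05  ]
 [0.5757 0.2906 0.05  ]
 [0.6681 0.2753 0.05  ]
 [0.6642 0.2522 0.05  ]] [0.62   0.2715 0.05  ]
0.09362320177790837 -9.466490235153215 0.023186121334888316
t 2.75 pos [0.6163 0.2784 0.1279] shift mm [-4.2 -6.7 87.9] turn [0.0053 0.0054 0.0023]
```

>>> {"method": "step_arm", "body": {
  "rows": [
    [[-2,-4,15],[0.005,0.005,0.002]],
    [[-1,-3,15],[0,0,0]],
    [[-1,-1,15],[0,0,0]],
    [[0,0,15],[0,0,0]],
    [[0,0,12],[0,0,0]],
    [[0,0,10],[0,0,0]],
    [[0,0,5],[0,0,0]],
    [[0,0,3],[0,0,0]],
    [[0,0,0],[0,0,0]],
    [[0,0,0],[0,0,0]]
  ]
}}

```text
t: 4.0
tool_pos: [0.6185, 0.2689, 0.03]
tool_rot: [0.083, 0.997, -0.0, -0.001]
force: [-0.5, -0.7, -0.4]
opening: 1.001
```

```bash
python3 - <<'E'
from h import *
st=robot.sense();print(st['force'],st['opening']); goto([.620,.2715,.04],np.radians(170.53))
E
```

```text
[-0.493  -0.7282 -0.3732] 1.0011561564010825
t 4.0 pos [0.6185 0.2689 0.03  ] shift mm [ -1.    2.8 -10. ] turn [-0.0008 -0.002  -0.0002]
```

>>> {"method": "step_arm", "body": {
  "jaw": 0.9,
  "rows": [
    [[-1,3,-10],[0,0,0]],
    [[0,0,0],[0,0,0]],
    [[0,0,0],[0,0,0]],
    [[0,0,0],[0,0,0]],
    [[0,0,0],[0,0,0]],
    [[0,0,0],[0,0,0]],
    [[0,0,0],[0,0,0]],
    [[0,0,0],[0,0,0]],
    [[0,0,0],[0,0,0]],
    [[0,0,0],[0,0,0]]
  ]
}}

```text
t: 5.25
tool_pos: [0.6214, 0.2723, 0.0427]
tool_rot: [0.083, 0.997, 0.0, 0.001]
force: [0.2, -0.1, 2.0]
opening: 0.269
```

```bash
python3 - <<'E'
from h import *
st=robot.sense();print(st['force'],st['opening'],st['tool_pos'])
E
```

```text
[ 0.2445 -0.1451  2.0254] 0.26854369744884776 [0.6214 0.2723 0.0427]
```

>>> {"method": "step_arm", "body": {
  "rows": [
    [[0,0,-30],[0,0,0]],
    [[0,0,-40],[0,0,0]],
    [[10,-20,-40],[0,0,0]],
    [[15,-30,-40],[0,0,0]],
    [[20,-35,-20],[0,0,0]],
    [[20,-35,0],[0,0,0]],
    [[15,-35,0],[0,0,0]],
    [[10,-20,0],[0,0,0]],
    [[0,0,0],[0,0,0]],
    [[0,0,0],[0,0,0]]
  ]
}}

```text
t: 6.5
tool_pos: [0.4973, 0.1098, 0.2134]
tool_rot: [0.082, 0.997, -0.001, -0.003]
force: [0.7, -0.1, -0.6]
opening: 0.269
```

```bash
python3 - <<'E'
from h import *
st,im=wsnap('e'); print(st['t'],st['tool_pos'],st['dq'],st['force'],st['opening'])
E
```

```text
6.5 [0.4973 0.1098 0.2134] [-0.0043 -0.0045  0.0082 -0.0015  0.0021 -0.0014] [ 0.7281 -0.1057 -0.6364] 0.26861043843094845
```

View pics/e.png

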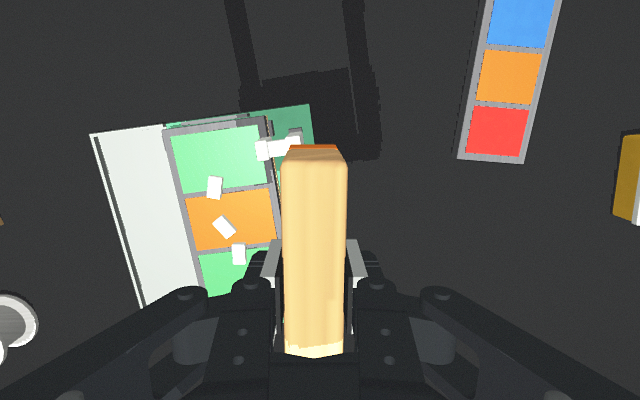

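```bash
python3 - <<'E'
from h import *
im=cv2.imread('pics/e.png'); hsv=cv2.cvtColor(im,cv2.COLOR_BGR2HSV); st=pickle.load(open('pics/e.pkl','rb'))
H,S,V=cv2.split(hsv)
og=(H>5)&(H<22)&(S>150)&(V>80)
wrect('e',og,(175,150,285,260),.028)
gr=(H>45)&(H<80)&(S>90)&(V>120)
wrect('e',gr,(160,110,272,200),.028)
wh=(S<40)&(V>190)
n,l,s,c=cv2.connectedComponentsWithStats(wh.astype(np.uint8))
for i in range(1,n):
    if 60<s[i,4]<700 and 190<c[i,0]<260 and 170<c[i,1]<270:
        P=ray('wrist',c[i,0],c[i,1],.036,st); print('chip',c[i],s[i],P)
# -y edge of frame: left boundary dark->; gutter white right boundary
pts=[]
for r in range(140,290,3):
    row=V[r,100:230].astype(int); 
    # first non-bright after bright gutter
    br=np.where((S[r,100:230]<30)&(row>170))[0]
    j=[k for k in range(5,129) if row[k-1]>170 and row[k]<150 and S[r,100+k-1]<40]
    if j: pts.append((100+j[0],r))
pts=np.array(pts); P=ray('wrist',pts[:,0],pts[:,1],.020,st)
vx,vy,x0,y0=cv2.fitLine((P[:,:2]*1000).astype(np.float32),cv2.DIST_HUBER,0,.01,.01).ravel()
print('gutter/bed edge yaw',np.degrees(np.arctan(vy/vx)),x0,y0,pts[:4],pts[-4:])
print(ray('wrist',[163,207,266],[130,297,116],.028,st))
cv2.imwrite('pics/e2.png',cv2.resize(im[95:305,80:320],None,fx=2.8,fy=2.8,interpolation=cv2.INTER_CUBIC))
E
```

```text
centre [520.7  28.1] size 77.7 51.6 yaw deg 88.16
centre [462.9   7. ] size 51.5 31.9 yaw deg -1.06
chip [213.807  186.8228] [206 175  16  25 316] [0.4859 0.022  0.036 ]
chip [223.7751 226.7889] [213 215  24  24 289] [0.5241 0.0221 0.036 ]
chip [238.2535 253.4507] [231 243  15  22 284] [0.5521 0.0295 0.036 ]
gutter/bed edge yaw -1.8917058 525.30457 -82.725655 [[163 140]
 [105 176]
 [106 179]
 [107 182]] [[134 275]
 [135 278]
 [136 281]
 [137 287]]
[[ 0.4302 -0.0125  0.028 ]
 [ 0.596  -0.0139  0.028 ]
 [ 0.4333  0.079   0.028 ]]
```

View pics/e2.png

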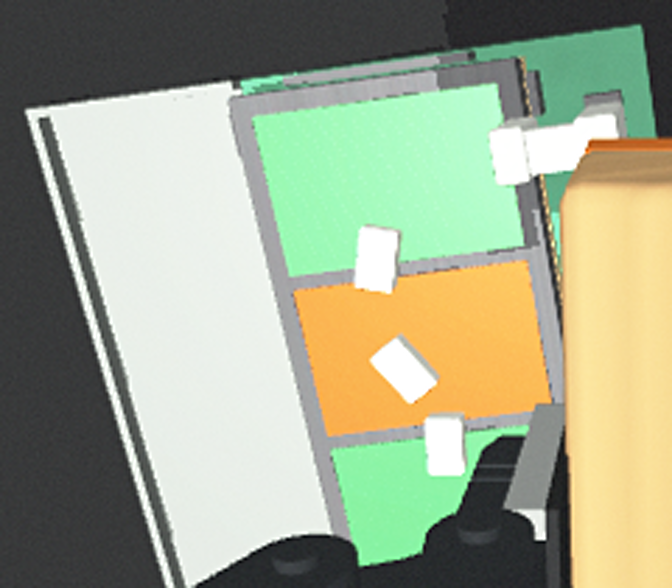

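```bash
python3 - <<'E'
from h import *
st=pickle.load(open('pics/e.pkl','rb'))
def w(L,z): 
    a=np.array(L,float)/2.8+[80,95]; return ray('wrist',a[:,0],a[:,1],z,st)
P=w([(293,290),(528,262),(553,405),(327,437)],.028); print(P,P.mean(0))
for L in ([(252,117),(288,277),(293,290),(327,437),(332,448),(352,565)],[(500,84),(525,245)],):
    Q=w(L,.028); k=np.polyfit(Q[:,0],Q[:,1],1); print(Q[:,:2],np.degrees(np.arctan(k[0])))
for L in ([(252,117),(500,84)],[(288,277),(525,245)],[(293,290),(528,262)],[(231,98),(520,58)]):
    Q=w(L,.028); d=Q[1]-Q[0]; print(np.degrees(np.arctan2(-d[0],d[1])), np.linalg.norm(d))
E
```

```text
[[ 0.4937 -0.0098  0.028 ]
 [ 0.4971  0.0684  0.028 ]
 [ 0.5475  0.067   0.028 ]
 [ 0.5463 -0.0117  0.028 ]] [0.5212 0.0285 0.028 ]
[[ 0.4369 -0.008 ]
 [ 0.4892 -0.0103]
 [ 0.4937 -0.0098]
 [ 0.5463 -0.0117]
 [ 0.5506 -0.011 ]
 [ 0.5955 -0.0151]] -2.280538896617585
[[0.4398 0.071 ]
 [0.4914 0.0686]] -2.702652047888408
-2.0527424940513628 0.0791210330556406
-1.6079406028021574 0.0789088315096801
-2.480773985118627 0.07831393219884848
-1.8076092891477054 0.09175335551416598
```

```bash
python3 - <<'E'
from h import *
goto([.521,.0545,.125],np.radians(177.9))
E
```

```text
t 6.55 pos [0.4973 0.1099 0.2134] shift mm [-33.  -50.5  88.3] turn [-0.0029 -0.0068 -0.1281]
```

>>> {"method": "step_arm", "body": {
  "rows": [
    [[-5,-8,10],[-0.003,-0.007,-0.04]],
    [[-6,-10,15],[0,0,-0.04]],
    [[-6,-10,15],[0,0,-0.03]],
    [[-5,-10,15],[0,0,-0.018]],
    [[-4,-8,10],[0,0,0]],
    [[-3,-5,8],[0,0,0]],
    [[0,0,5],[0,0,0]],
    [[0,0,0],[0,0,0]],
    [[0,0,0],[0,0,0]],
    [[0,0,0],[0,0,0]]
  ]
}}

```text
t: 7.8
tool_pos: [0.5262, 0.0603, 0.1329]
tool_rot: [0.013, 1.0, 0.001, 0.001]
force: [0.3, 0.3, -0.5]
opening: 0.267
```

```bash
python3 - <<'E'
from h import *
goto([.521,.0545,.0707],np.radians(177.9)); print(robot.sense()['force'])
im=optics.snapshot('top'); cv2.imwrite('pics/f.png',cv2.resize(im[110:230,230:360],None,fx=5,fy=5,interpolation=cv2.INTER_CUBIC))
E
```

```text
t 7.8 pos [0.5262 0.0603 0.1329] shift mm [ 5.2 -6.  62.2] turn [0.0014 0.0024 0.0102]
[ 0.2865  0.2797 -0.5285]
```

View pics/f.png

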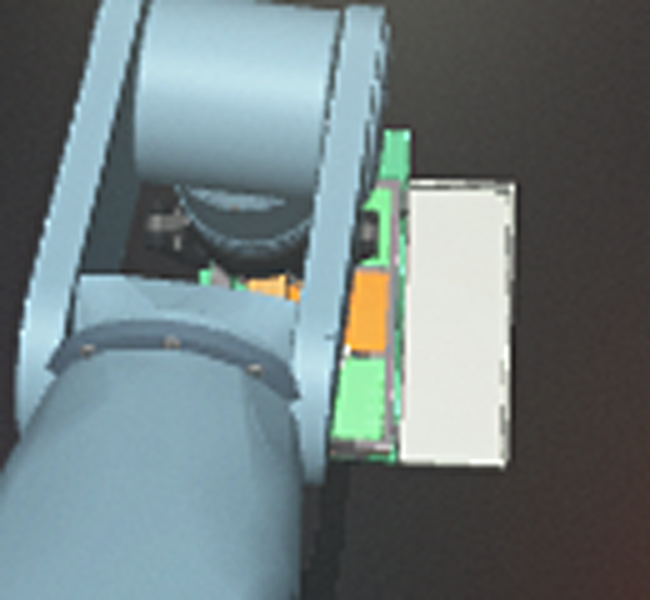

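>>> {"method": "step_arm", "body": {
  "rows": [
    [[3,-3,4],[0.001,0.002,0.01]],
    [[2,-2,8],[0,0,0]],
    [[0,0,10],[0,0,0]],
    [[0,0,10],[0,0,0]],
    [[0,0,8],[0,0,0]],
    [[0,0,5],[0,0,0]],
    [[0,0,4],[0,0,0]],
    [[0,0,0],[0,0,0]],
    [[0,0,0],[0,0,0]],
    [[0,0,0],[0,0,0]]
  ]
}}

```text
t: 9.1
tool_pos: [0.5208, 0.0552, 0.0805]
tool_rot: [0.019, 1.0, 0.0, 0.0]
force: [1.0, -0.7, -1.6]
opening: 0.266
```

```bash
python3 - <<'E'
from h import *
goto([.521,.0545,.0707],np.radians(177.9)); print(robot.sense()['force'])
st,im=wsnap('g')
E
```

```text
t 9.1 pos [0.5208 0.0552 0.0805] shift mm [-0.2 -0.7  9.8] turn [ 0.0003  0.0005 -0.0006]
[ 1.0498 -0.6887 -1.6192]
```

View pics/g.png

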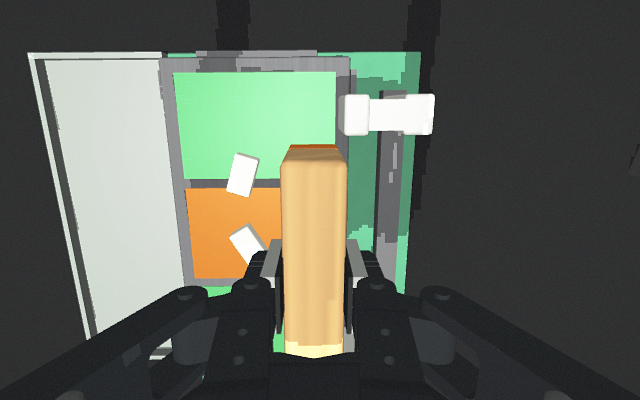

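>>> {"method": "step_arm", "body": {
  "rows": [
    [[0,0,3],[0,0,0]],
    [[0,0,3],[0,0,0]],
    [[0,0,2],[0,0,0]],
    [[0,0,2],[0,0,0]],
    [[0,0,1],[0,0,0]],
    [[0,0,1],[0,0,0]],
    [[0,0,1],[0,0,0]],
    [[0,0,1],[0,0,0]],
    [[0,0,1],[0,0,0]],
    [[0,0,1],[0,0,0]]
  ]
}}

```text
t: 10.4
tool_pos: [0.5212, 0.0551, 0.0706]
tool_rot: [0.018, 1.0, -0.0, -0.0]
force: [-5.3, -0.2, 9.6]
opening: 0.268
```

```bash
python3 - <<'E'
from h import *
goto([.521,-.04,.0707],np.radians(177.9)); print(robot.sense()['force'])
E
```

```text
t 10.4 pos [0.5212 0.0551 0.0706] shift mm [ -3.3 -95.1  -0.1] turn [-0.0004 -0.0009  0.0002]
[-5.3004 -0.1633  9.647 ]
```

>>> {"method": "step_arm", "body": {
  "rows": [
    [[0,-6,0.3],[0,0,0]],
    [[0,-10,0.3],[0,0,0]],
    [[0,-10,0.3],[0,0,0]],
    [[0,-10,0.3],[0,0,0]],
    [[0,-10,0.3],[0,0,0]],
    [[0,-10,0.3],[0,0,0]],
    [[0,-10,0.3],[0,0,0]],
    [[0,-10,0],[0,0,0]],
    [[0,-10,0],[0,0,0]],
    [[0,-8,-0.3],[0,0,0]]
  ]
}}

```text
t: 11.65
tool_pos: [0.5187, -0.0448, 0.0699]
tool_rot: [0.019, 1.0, 0.001, 0.001]
force: [0.1, 0.4, -0.8]
opening: 0.265
```

```bash
python3 - <<'E'
from h import *
goto([.521,-.04,.0707],np.radians(177.9)); print(robot.sense()['force'])
st,im=wsnap('i')
im=optics.snapshot('scene'); cv2.imwrite('pics/is.png',cv2.resize(im[160:310,230:390],None,fx=4,fy=4,interpolation=cv2.INTER_CUBIC))
E
```

```text
t 11.65 pos [ 0.5187 -0.0448  0.0699] shift mm [-2.1  4.9 -0.7] turn [ 0.0016  0.002  -0.0015]
[ 0.1064  0.4385 -0.7836]
```

View pics/i.png

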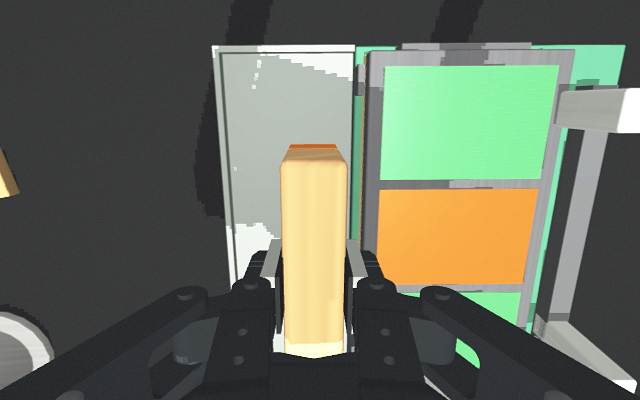

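View pics/is.png

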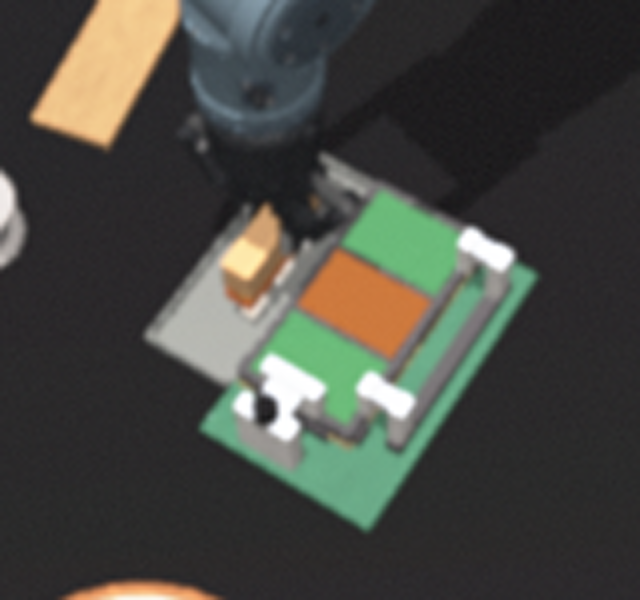

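>>> {"method": "step_arm", "body": {
  "rows": [
    [[0,0,-20],[0,0,0]],
    [[0,-10,-20],[0,0,0]],
    [[-2,-25,-5],[0,0,0]],
    [[-3,-25,0],[0,0,0]],
    [[-2,-25,0],[0,0,0]],
    [[0,-15,10],[0,0,0]],
    [[0,-4,20],[0,0,0]],
    [[0,0,15],[0,0,0]],
    [[0,0,8],[0,0,0]],
    [[0,0,4],[0,0,0]]
  ]
}}

```text
t: 13.0
tool_pos: [0.5187, -0.1498, 0.0528]
tool_rot: [0.018, 1.0, 0.002, -0.002]
force: [0.3, -0.3, -1.1]
opening: 0.269
```

```bash
python3 - <<'E'
from h import *
goto([.53,-.155,.0427],np.radians(177.9)); print(robot.sense()['force'])
st,im=wsnap('j')
E
```

```text
t 13.0 pos [ 0.5187 -0.1498  0.0528] shift mm [-11.5  -4.8  10. ] turn [ 0.0035 -0.0044  0.0001]
[ 0.2944 -0.294  -1.1464]
```

View pics/j.png

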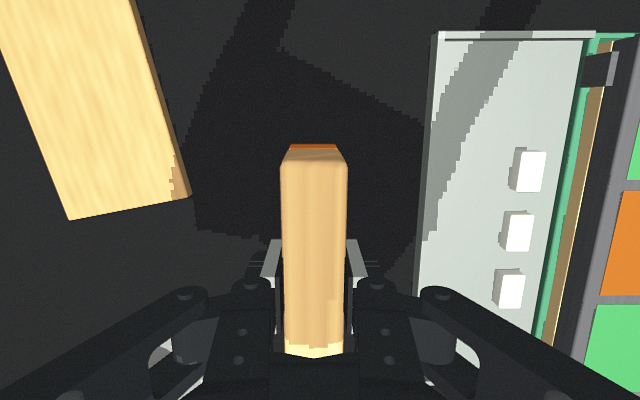

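>>> {"method": "step_arm", "body": {
  "rows": [
    [[0,-2,3],[0.003,-0.004,0]],
    [[0,-2,3],[0,0,0]],
    [[0,0,2],[0,0,0]],
    [[0,0,1],[0,0,0]],
    [[0,0,1],[0,0,0]],
    [[0,0,1],[0,0,0]],
    [[0,0,1],[0,0,0]],
    [[0,0,1],[0,0,0]],
    [[0,0,1],[0,0,0]],
    [[0,0,0],[0,0,0]]
  ]
}}

```text
t: 14.3
tool_pos: [0.5199, -0.1543, 0.0429]
tool_rot: [0.018, 1.0, -0.0, 0.001]
force: [-0.4, 0.0, -1.1]
opening: 0.269
```

```bash
python3 - <<'E'
from h import *
st=robot.sense();print(st['tool_pos'],st['tool_rot'],st['force'])
im=cv2.imread('pics/j.png')
s=pickle.load(open('pics/j.pkl','rb'))
P=ray('wrist',[69,190],[220,195],.008,s); print(P)
E
```

```text
[ 0.5199 -0.1543  0.0429] [ 0.0177  0.9998 -0.0005  0.0007] [-0.4104  0.0085 -1.0687]
[[ 0.5042 -0.2737  0.008 ]
 [ 0.4934 -0.2102  0.008 ]]
```

>>> {"method": "step_arm", "body": {
  "jaw": 0,
  "rows": [
    [[0,0,0.5],[0,0,0]],
    [[0,0,0],[0,0,0]],
    [[0,0,0],[0,0,0]],
    [[0,0,0],[0,0,0]],
    [[0,0,-10],[0,0,0]],
    [[0,0,-30],[0,0,0]],
    [[0,0,-35],[0,0,0]],
    [[10,-10,-30],[0,0,-0.05]],
    [[25,-25,-10],[0,0,-0.05]],
    [[25,-25,0],[0,0,-0.05]]
  ]
}}

```text
t: 15.55
tool_pos: [0.4621, -0.2163, 0.1647]
tool_rot: [-0.062, 0.998, -0.002, 0.002]
force: [-0.2, -0.3, -0.5]
opening: 0.998
```

```bash
python3 - <<'E'
from h import *
st,im=wsnap('k');print(st['tool_pos'],st['force'],st['opening'])
goto([.4249,-.2546,.1],np.radians(189.65))
E
```

```text
[ 0.4621 -0.2163  0.1647] [-0.2336 -0.3112 -0.4829] 0.9976903501072663
t 15.6 pos [ 0.46   -0.219   0.1644] shift mm [ 39.4 -30.6  64.5] turn [-0.0053  0.002  -0.0443]
```

View pics/k.png

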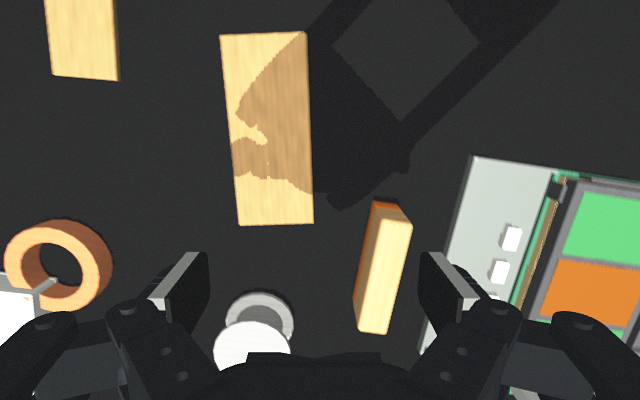

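```bash
python3 - <<'E'
from h import *
im=cv2.imread('pics/k.png'); hsv=cv2.cvtColor(im,cv2.COLOR_BGR2HSV)
m=(hsv[...,2]>85)&(hsv[...,1]>50)
c,w,h,a=wrect('k',m,(205,15,335,235),.008)
goto([c[0]/1e3,c[1]/1e3,.08],np.radians(180+a))
E
```

```text
centre [ 424.8 -255.8] size 151.4 65.6 yaw deg 9.13
t 15.6 pos [ 0.46   -0.219   0.1644] shift mm [ 39.7 -31.7  84.5] turn [-0.0053  0.002  -0.0353]
```

>>> {"method": "step_arm", "body": {
  "rows": [
    [[8,-6,5],[-0.005,0.002,-0.02]],
    [[10,-8,15],[0,0,-0.015]],
    [[10,-8,20],[0,0,0]],
    [[6,-5,20],[0,0,0]],
    [[3,-3,20],[0,0,0]],
    [[0,0,15],[0,0,0]],
    [[0,0,8],[0,0,0]],
    [[0,0,4],[0,0,0]],
    [[0,0,0],[0,0,0]],
    [[0,0,0],[0,0,0]]
  ]
}}

```text
t: 16.85
tool_pos: [0.4298, -0.2582, 0.0609]
tool_rot: [-0.078, 0.997, -0.004, 0.004]
force: [0.6, -0.4, 1.0]
opening: 1.003
```

```bash
python3 - <<'E'
from h import *
st,im=wsnap('l');print(st['force'],st['opening'])
hsv=cv2.cvtColor(im,cv2.COLOR_BGR2HSV)
m=(hsv[...,2]>70)&(hsv[...,1]>50)
goto([.4248,-.2556,.0135],np.radians(189.2))
E
```

```text
[ 0.5626 -0.4096  0.9947] 1.0025217786706833
t 16.9 pos [ 0.4298 -0.2582  0.061 ] shift mm [ 4.9  3.7 47.4] turn [-0.0082  0.0068 -0.0038]
```

View pics/l.png

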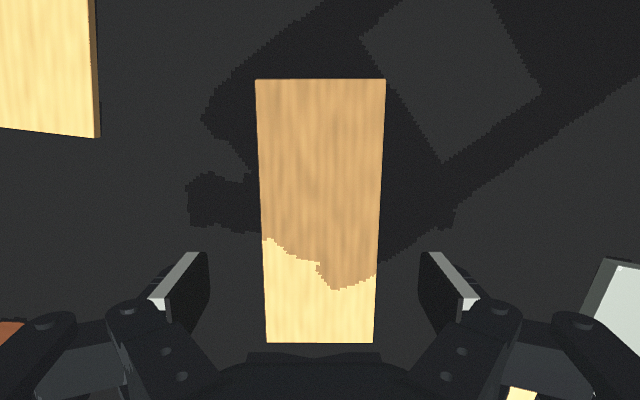

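```bash
python3 - <<'E'
from h import *
im=cv2.imread('pics/l.png');hsv=cv2.cvtColor(im,cv2.COLOR_BGR2HSV)
m=(hsv[...,2]>75)&(hsv[...,1]>60)
c,w,h,a=wrect('l',m,(235,60,405,350),.008)
goto([c[0]/1e3,c[1]/1e3,.0135],np.radians(180+a))
E
```

```text
centre [ 425.4 -255.1] size 149.6 64.1 yaw deg 9.07
t 16.9 pos [ 0.4298 -0.2582  0.061 ] shift mm [ 4.3  4.1 47.4] turn [-0.0082  0.0068 -0.0016]
```

>>> {"method": "step_arm", "body": {
  "rows": [
    [[2,2,4],[-0.008,0.007,-0.002]],
    [[2,2,8],[0,0,0]],
    [[0,0,10],[0,0,0]],
    [[0,0,10],[0,0,0]],
    [[0,0,8],[0,0,0]],
    [[0,0,4],[0,0,0]],
    [[0,0,2],[0,0,0]],
    [[0,0,0],[0,0,0]],
    [[0,0,0],[0,0,0]],
    [[0,0,0],[0,0,0]]
  ]
}}

```text
t: 18.15
tool_pos: [0.4252, -0.2549, 0.012]
tool_rot: [-0.079, 0.997, -0.0, -0.0]
force: [0.2, -0.3, 0.4]
opening: 1.0
```

```bash
python3 - <<'E'
from h import *
goto([.4254,-.2551,.0135],np.radians(189.07));print(robot.sense()['force'])
E
```

```text
t 18.15 pos [ 0.4252 -0.2549  0.012 ] shift mm [-0.2 -0.2 -1.5] turn [-0.0002 -0.0003  0.0006]
[ 0.1783 -0.3381  0.3992]
```

>>> {"method": "step_arm", "body": {
  "jaw": 0.6,
  "rows": [
    [[0,0,-1.5],[0,0,0]],
    [[0,0,0],[0,0,0]],
    [[0,0,0],[0,0,0]],
    [[0,0,0],[0,0,0]],
    [[0,0,0],[0,0,0]],
    [[0,0,0],[0,0,0]],
    [[0,0,0],[0,0,0]],
    [[0,0,0],[0,0,0]],
    [[0,0,0],[0,0,0]],
    [[0,0,0],[0,0,0]]
  ]
}}

```text
t: 19.4
tool_pos: [0.4255, -0.2551, 0.0148]
tool_rot: [-0.079, 0.997, -0.0, 0.0]
force: [0.0, 0.1, 0.0]
opening: 0.72
```

```bash
python3 - <<'E'
from h import *
st=robot.sense();print(st['tool_pos'],st['force'],st['opening'])
# bed frame
a=np.radians(-2.1); c=np.array([.521,.0285]); 
def bed(x,y): return c+np.array([np.cos(a)*x-np.sin(a)*y,np.sin(a)*x+np.cos(a)*y])
print(bed(-.012,-.006)); goto([*bed(-.012,-.006),.10],np.radians(177.9))
E
```

```text
[ 0.4255 -0.2551  0.0148] [0.0484 0.1106 0.0349] 0.7197060261425646
[0.5088 0.0229]
t 19.4 pos [ 0.4255 -0.2551  0.0148] shift mm [-126.3  261.3  -85.4] turn [-0.0007  0.0001  0.1957]
```

>>> {"method": "step_arm", "body": {
  "rows": [
    [[0,0,-8],[0,0,0]],
    [[0,0,-20],[0,0,0]],
    [[0,0,-30],[0,0,0]],
    [[0,0,-30],[0,0,0]],
    [[-8,20,-15],[0,0,0.05]],
    [[-18,40,0],[0,0,0.05]],
    [[-18,45,0],[0,0,0.05]],
    [[-18,45,0],[0,0,0.04]],
    [[-15,40,0],[0,0,0]],
    [[-10,25,0],[0,0,0]]
  ]
}}

```text
t: 20.65
tool_pos: [0.5077, -0.0337, 0.1266]
tool_rot: [0.021, 1.0, -0.002, 0.003]
force: [-0.7, -0.2, -1.2]
opening: 0.715
```

```bash
python3 - <<'E'
from h import *
st,im=wsnap('m');print(st['tool_pos'],st['force'],st['opening'])
a=np.radians(-2.1); c=np.array([.521,.0285]); 
def bed(x,y): return c+np.array([np.cos(a)*x-np.sin(a)*y,np.sin(a)*x+np.cos(a)*y])
goto([*bed(-.01,-.006),.06],np.radians(177.9))
E
```

```text
[ 0.5077 -0.0337  0.1266] [-0.7368 -0.1536 -1.2097] 0.7147480849816994
t 20.7 pos [ 0.5086 -0.0316  0.1268] shift mm [ 0.6 54.7 66.7] turn [-0.0022  0.0074 -0.0056]
```

View pics/m.png

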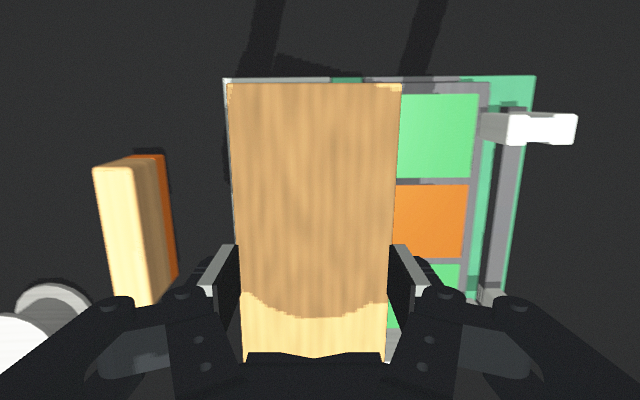

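>>> {"method": "step_arm", "body": {
  "rows": [
    [[0,18,0],[-0.002,0.007,-0.005]],
    [[0,18,0],[0,0,0]],
    [[0,12,5],[0,0,0]],
    [[0,4,10],[0,0,0]],
    [[0,0,15],[0,0,0]],
    [[0,0,10],[0,0,0]],
    [[0,0,3],[0,0,0]],
    [[0,0,0],[0,0,0]],
    [[0,0,0],[0,0,0]],
    [[0,0,0],[0,0,0]]
  ]
}}

```text
t: 21.95
tool_pos: [0.5104, 0.0213, 0.0811]
tool_rot: [0.019, 1.0, -0.001, 0.0]
force: [0.2, 0.0, -1.5]
opening: 0.719
```

```bash
python3 - <<'E'
from h import *
st,im=wsnap('n');print(st['tool_pos'],st['force'],st['opening'])
a=np.radians(-2.1); c=np.array([.521,.0285]); 
def bed(x,y): return c+np.array([np.cos(a)*x-np.sin(a)*y,np.sin(a)*x+np.cos(a)*y])
goto([*bed(-.01,-.006),.0428],np.radians(177.9))
im=optics.snapshot('scene'); cv2.imwrite('pics/ns.png',cv2.resize(im[160:310,230:390],None,fx=4,fy=4,interpolation=cv2.INTER_CUBIC))
E
```

```text
[0.5104 0.0213 0.0811] [ 0.1815  0.0093 -1.4697] 0.7186888360541484
t 22.0 pos [0.5104 0.0214 0.0811] shift mm [-0.3  1.6 38.3] turn [-0.0013  0.0003 -0.0006]
```

View pics/n.png

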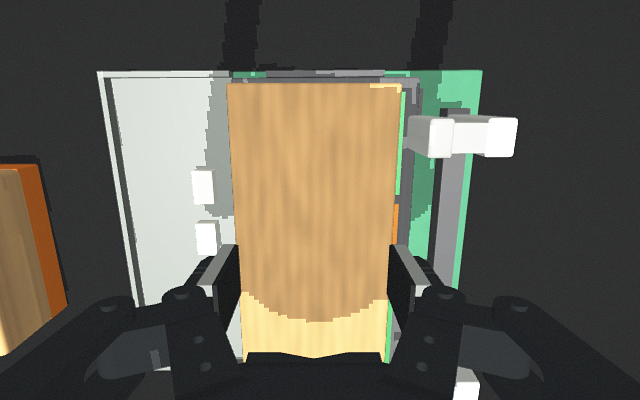

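View pics/ns.png

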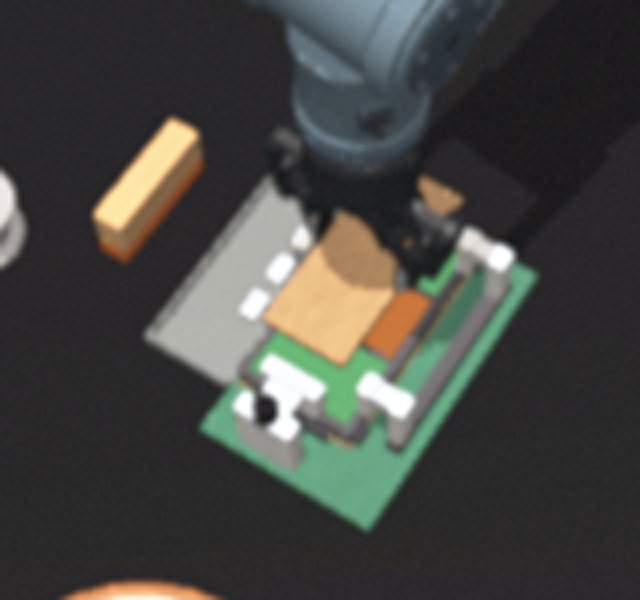

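```bash
python3 - <<'E'
from h import *
st=pickle.load(open('pics/n.pkl','rb'))
a=np.radians(-2.1); c=np.array([.521,.0285])
def tobed(P): d=P[...,:2]-c; return np.stack([d[...,0]*np.cos(a)+d[...,1]*np.sin(a),-d[...,0]*np.sin(a)+d[...,1]*np.cos(a)],-1)*1e3
print('post', tobed(ray('wrist',[407,428],[116,157],.066,st)))
print('board top', tobed(ray('wrist',[228,401],[84,82],.0811-.0148+.008,st)))
E
```

```text
post [[-73.0223  29.8332]
 [-56.8698  39.456 ]]
board top [[-84.5807 -37.6674]
 [-85.2394  24.669 ]]
```

>>> {"method": "step_arm", "body": {
  "rows": [
    [[0,0,4],[0,0,0]],
    [[0,0,6],[0,0,0]],
    [[0,0,8],[0,0,0]],
    [[0,0,6],[0,0,0]],
    [[0,0,4],[0,0,0]],
    [[0,0,3],[0,0,0]],
    [[0,0,1],[0,0,0]],
    [[0,0,0],[0,0,0]],
    [[0,0,0],[0,0,0]],
    [[0,0,0],[0,0,0]]
  ]
}}

```text
t: 23.3
tool_pos: [0.5106, 0.0214, 0.047]
tool_rot: [0.019, 1.0, -0.001, 0.0]
force: [-0.1, -0.2, -0.8]
opening: 0.72
```

```bash
python3 - <<'E'
from h import *
st=robot.sense();print(st['tool_pos'],st['force'],st['opening'])
E
```

```text
[0.5106 0.0214 0.047 ] [-0.1387 -0.1683 -0.7849] 0.7196123294886841
```

>>> {"method": "step_arm", "body": {
  "rows": [
    [[0,0,1.2],[0,0,0]],
    [[0,0,1.2],[0,0,0]],
    [[0,0,1],[0,0,0]],
    [[0,0,1],[0,0,0]],
    [[0,0,0.5],[0,0,0]],
    [[0,0,0.5],[0,0,0]],
    [[-1,0,0.3],[0,0,0]],
    [[-1.5,0,0.2],[0,0,0]],
    [[-1.5,0,0.2],[0,0,0]],
    [[-1.5,0,0.2],[0,0,0]]
  ]
}}

```text
t: 24.55
tool_pos: [0.5149, 0.0214, 0.0428]
tool_rot: [0.018, 1.0, -0.001, -0.002]
force: [-4.0, -0.5, 7.8]
opening: 0.721
```

```bash
python3 - <<'E'
from h import *
st=robot.sense();print(st['tool_pos'],st['tool_rot'],st['force'],st['opening'])
E
```

```text
[0.5149 0.0214 0.0428] [ 0.0182  0.9998 -0.0005 -0.0018] [-3.9728 -0.5349  7.846 ] 0.7211272792761725
```

>>> {"method": "step_arm", "body": {
  "rows": [
    [[-2,0,0],[0,0,0]],
    [[-2,0,0],[0,0,0]],
    [[-2,0,0],[0,0,0]],
    [[-2,0,0],[0,0,0]],
    [[-1.5,0,0],[0,0,0]],
    [[-1.5,0,0],[0,0,0]],
    [[-1.5,0,0],[0,0,0]],
    [[-1.5,0,0],[0,0,0]],
    [[-1.5,0,0],[0,0,0]],
    [[-1.5,0,0],[0,0,0]]
  ]
}}

```text
t: 25.8
tool_pos: [0.5262, 0.0211, 0.0427]
tool_rot: [0.018, 1.0, -0.0, -0.01]
force: [-10.2, -0.2, 10.8]
opening: 0.717
```

```bash
python3 - <<'E'
from h import *
st=robot.sense();print(st['tool_pos'],st['tool_rot'],st['force'],st['opening'])
E
```

```text
[0.5262 0.0211 0.0427] [ 0.0177  0.9998 -0.0004 -0.0102] [-10.2107  -0.1588  10.7916] 0.7174262447501174
```

```bash
python3 - <<'E'
from h import *
goto([.5262,.0211,.0427],np.radians(177.9))
E
```

```text
t 25.8 pos [0.5262 0.0211 0.0427] shift mm [-0. -0.  0.] turn [-0.0011 -0.0204  0.0011]
```

>>> {"method": "step_arm", "body": {
  "rows": [
    [[-1,0,-0.3],[0,0,0]],
    [[-1,0,0],[0,0,0]],
    [[-1,0,0],[0,0,0]],
    [[-1,0,0],[0,0,0]],
    [[-1,0,0],[0,0,0]],
    [[-0.5,1.5,0],[0,0,0]],
    [[-0.5,1.5,0],[0,0,0]],
    [[-0.5,1.5,0],[0,0,0]],
    [[-0.5,1.5,0],[0,0,0]],
    [[-0.5,1.5,0],[0,0,0]]
  ]
}}

```text
t: 27.05
tool_pos: [0.5264, 0.0217, 0.0431]
tool_rot: [0.018, 1.0, -0.006, -0.02]
force: [-6.8, -7.0, 7.2]
opening: 0.718
```

```bash
python3 - <<'E'
from h import *
st=robot.sense();print(st['force'],st['ft_torque'],st['opening'])
goto([.5262,.0211,.0427],np.radians(177.9))
E
```

```text
[-6.7541 -7.0159  7.2226] [-0.9079  1.0009 -0.0853] 0.7182434553368048
t 27.05 pos [0.5264 0.0217 0.0431] shift mm [ 0.1 -0.6  0.4] turn [-0.0121 -0.0401  0.001 ]
```

>>> {"method": "step_arm", "body": {
  "rows": [
    [[0,0,-0.5],[-0.006,-0.02,0]],
    [[0,0,-0.3],[-0.006,-0.02,0]],
    [[0,2,0],[0,0,0]],
    [[0,2.5,0],[0,0,0]],
    [[0,2.5,0],[0,0,0]],
    [[0,2.5,0],[0,0,0]],
    [[0,2.5,0],[0,0,0]],
    [[0,2.5,0],[0,0,0]],
    [[0,2.5,0],[0,0,0]],
    [[0,2,0],[0,0,0]]
  ]
}}

```text
t: 28.3
tool_pos: [0.5265, 0.0355, 0.0431]
tool_rot: [0.016, 1.0, -0.006, -0.001]
force: [-3.4, -11.5, 1.5]
opening: 0.722
```

```bash
python3 - <<'E'
from h import *
st=robot.sense();print(st['force'],st['ft_torque'],st['opening'])
goto([.5262,.0211,.0427],np.radians(177.9))
E
```

```text
[ -3.4256 -11.4926   1.4553] [-1.7344  0.7004  0.0509] 0.7222135969426474
t 28.3 pos [0.5265 0.0355 0.0431] shift mm [ -0.1 -14.4   0.6] turn [-0.0113 -0.0009  0.0045]
```

>>> {"method": "step_arm", "body": {
  "rows": [
    [[0,1.5,-0.2],[-0.011,0,0]],
    [[0,2,0],[0,0,0]],
    [[0,2.5,0],[0,0,0]],
    [[0,2.5,0],[-0.006,0,0]],
    [[-2,1,0],[0,0,0]],
    [[-2,1,0],[0,0,0]],
    [[-2,1,0],[0,-0.006,0]],
    [[-1,1,0],[0,0,0]],
    [[0,0,0],[0,0,0]],
    [[0,0,0],[0,0,0]]
  ]
}}

```text
t: 29.55
tool_pos: [0.5266, 0.0354, 0.0433]
tool_rot: [0.015, 1.0, -0.007, -0.007]
force: [-2.1, -3.6, -0.2]
opening: 0.719
```

```bash
python3 - <<'E'
from h import *
st=robot.sense();print(st['force'],st['ft_torque'],st['opening'])
goto([.5265,.0355,.0427],np.radians(177.9))
wsnap('o')
im=optics.snapshot('scene'); cv2.imwrite('pics/os.png',cv2.resize(im[190:300,250:380],None,fx=5,fy=5,interpolation=cv2.INTER_CUBIC))
E
```

```text
[-2.0934 -3.5704 -0.1992] [-0.3361  0.2792 -0.0815] 0.7192999833957919
t 29.55 pos [0.5266 0.0354 0.0433] shift mm [0.1 0.1 0.6] turn [-0.0149 -0.0147  0.0062]
```

View pics/o.png

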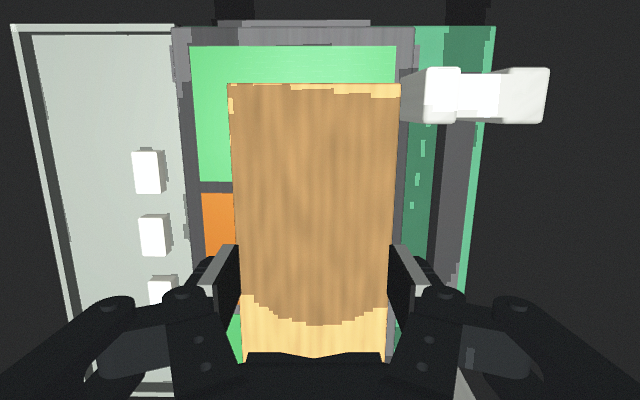

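View pics/os.png

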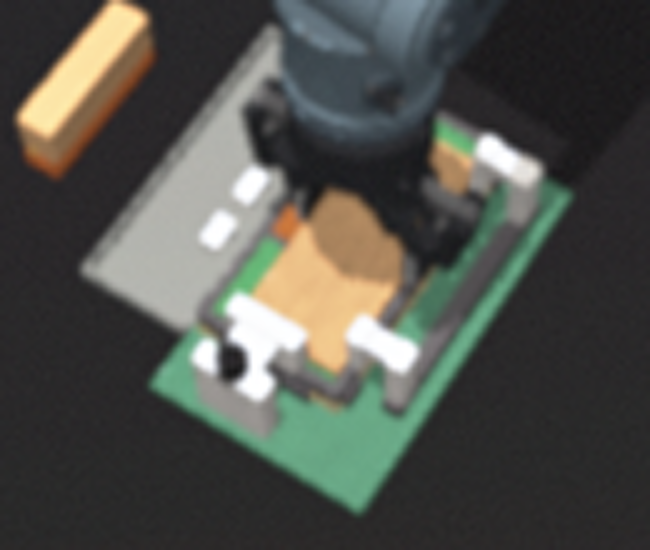

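>>> {"method": "step_arm", "body": {
  "rows": [
    [[0,0,0.3],[-0.008,-0.008,0]],
    [[0,0,0.5],[-0.007,-0.007,0]],
    [[0,0,0.5],[0,0,0]],
    [[0,0,0.5],[0,0,0]],
    [[-1,1,0.3],[0,0,0]],
    [[-1,1,0.3],[0,0,0]],
    [[-1,1,0.3],[0,0,0]],
    [[0,0,0.3],[0,0,0]],
    [[0,0,0],[0,0,0]],
    [[0,0,0],[0,0,0]]
  ]
}}

```text
t: 30.9
tool_pos: [0.5265, 0.0353, 0.0429]
tool_rot: [0.015, 1.0, -0.002, -0.003]
force: [-3.7, -3.0, 1.7]
opening: 0.719
```

```bash
python3 - <<'E'
from h import *
st=robot.sense();print(st['force'],st['ft_torque'],st['opening'])
goto([.5265,.0355,.0427],np.radians(177.9))
E
```

```text
[-3.6775 -2.9939  1.6577] [-0.351   0.465  -0.1972] 0.7188370668268339
t 30.9 pos [0.5265 0.0353 0.0429] shift mm [0.  0.2 0.2] turn [-0.0034 -0.0067  0.0069]
```

>>> {"method": "step_arm", "body": {
  "jaw": 0,
  "rows": [
    [[0,0,0],[0,0,0]],
    [[0,0,0],[0,0,0]],
    [[0,0,0],[0,0,0]],
    [[0,0,0],[0,0,0]],
    [[0,0,0],[0,0,0]],
    [[0,0,0],[0,0,0]],
    [[0,0,-15],[0,0,0]],
    [[0,0,-30],[0,0,0]],
    [[0,0,-40],[0,0,0]],
    [[0,0,-40],[0,0,0]]
  ]
}}

```text
t: 32.15
tool_pos: [0.5266, 0.0369, 0.1712]
tool_rot: [0.014, 1.0, -0.001, -0.004]
force: [1.0, -0.5, 1.1]
opening: 1.001
```

```bash
python3 - <<'E'
from h import *
st,im=wsnap('p');print(st['tool_pos'],st['force'],st['opening'])
goto([.5265,.0355,.0427],np.radians(177.9))
E
```

```text
[0.5266 0.0369 0.1712] [ 0.9828 -0.5078  1.1392] 1.0010772522119638
t 32.2 pos [0.5299 0.0366 0.1773] shift mm [  3.5  -0.8 134.6] turn [-0.0025  0.0004  0.0082]
```

View pics/p.png

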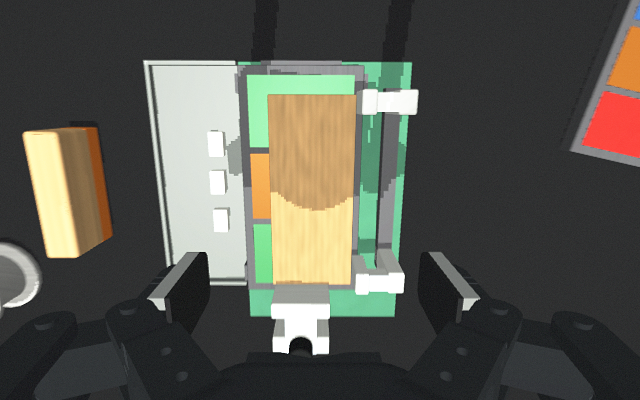

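```bash
python3 - <<'E'
from h import *
im=cv2.imread('pics/p.png'); st=pickle.load(open('pics/p.pkl','rb'))
cv2.imwrite('pics/p2.png',cv2.resize(im[50:360,230:430],None,fx=2.5,fy=1.9*1,interpolation=cv2.INTER_CUBIC))
hsv=cv2.cvtColor(im,cv2.COLOR_BGR2HSV);H,S,V=cv2.split(hsv)
m=(H>8)&(H<30)&(S>50)&(V>90)
# remove orange pane: restrict cols
c,w,h,a=wrect('p',m&(S<190),(266,85,362,292),.036)
# panel frame -y edge line / gutter edge
for z,rng,f in ((.028,range(90,270,4),'green-left'),):
    pts=[]
    for r in rng:
        row=((H[r]>45)&(H[r]<80)&(V[r]>150)&(S[r]>80))|((H[r]>5)&(H[r]<20)&(S[r]>170))
        k=[j for j in range(244,266) if row[j] and row[j+1]]
        if k: pts.append((k[0],r))
    pts=np.array(pts); P=ray('wrist',pts[:,0],pts[:,1],z,st)
    vx,vy,x0,y0=cv2.fitLine((P[:,:2]*1000).astype(np.float32),cv2.DIST_HUBER,0,.01,.01).ravel(); print(f,np.degrees(np.arctan(vy/vx)),len(pts))
for lo,hi in ((266,275),(345,362)):
    pts=[]
    for r in range(105,265,4):
        k=[j for j in range(lo,hi) if (m[r,j] and S[r,j]<190) != (m[r,j+1] and S[r,j+1]<190)]
        if k: pts.append((k[0]+.5,r))
    pts=np.array(pts); P=ray('wrist',pts[:,0],pts[:,1],.036,st)
    vx,vy,x0,y0=cv2.fitLine((P[:,:2]*1000).astype(np.float32),cv2.DIST_HUBER,0,.01,.01).ravel(); print('board',np.degrees(np.arctan(vy/vx)),len(pts),x0,y0)
E
```

```text
centre [526.8  34.3] size 150.7 67.8 yaw deg -1.78
green-left -1.7306576 30
board -1.8920515 23 522.4345 4.2028804
board -1.7367842 40 518.93097 68.43069
```

View pics/p2.png

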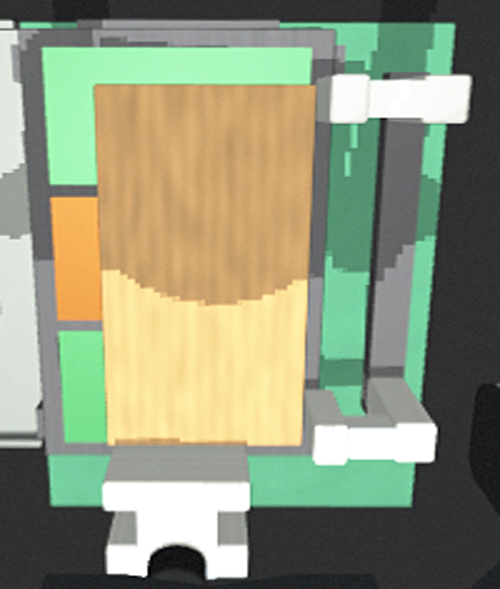

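>>> {"method": "step_arm", "body": {
  "rows": [
    [[12,25,0],[0,0,0.04]],
    [[14,30,0],[0,0,0.04]],
    [[16,30,0],[0,0,0.04]],
    [[16,30,0],[0,0,0.04]],
    [[16,30,0],[0,0,0.04]],
    [[16,30,0],[0,0,0.015]],
    [[14,25,10],[0,0,0]],
    [[8,15,10],[0,0,0]],
    [[0,0,0],[0,0,0]],
    [[0,0,0],[0,0,0]]
  ]
}}

```text
t: 33.45
tool_pos: [0.4557, 0.2719, 0.1674]
tool_rot: [0.126, 0.992, 0.0, 0.009]
force: [-0.5, 0.2, -0.1]
opening: 0.996
```

```bash
python3 - <<'E'
from h import *
st,im=wsnap('q');print(st['tool_pos'],st['force'],st['opening'])
goto([.4354,.2918,.06],np.radians(166))
E
```

```text
[0.4557 0.2719 0.1674] [-0.4811  0.1869 -0.0892] 0.9961341114917542
t 33.5 pos [0.4557 0.2718 0.1674] shift mm [ 26.7  14.  106.9] turn [ 0.0026  0.0184 -0.0087]
```

View pics/q.png

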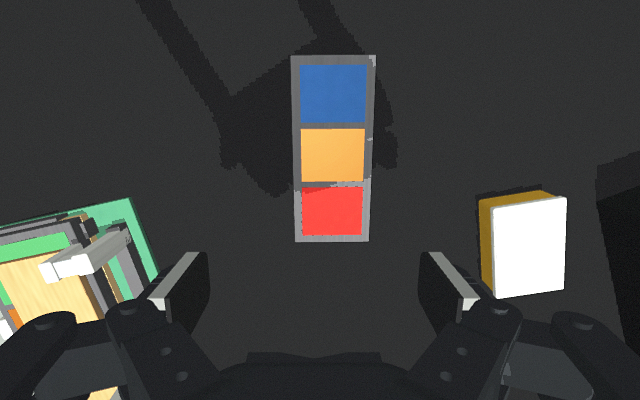

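```bash
python3 - <<'E'
from h import *
im=cv2.imread('pics/q.png');hsv=cv2.cvtColor(im,cv2.COLOR_BGR2HSV)
m=(hsv[...,2]>85)
c,w,h,a=wrect('q',m,(275,45,390,255),.014)
c,w,h,a=wrect('q',m,(275,45,390,255),.010)
goto([c[0]/1e3,c[1]/1e3,.06],np.radians(180+a))
E
```

```text
centre [435.6 293.7] size 148.9 63.6 yaw deg -14.12
centre [436.3 293.7] size 151.1 64.5 yaw deg -14.12
t 33.5 pos [0.4557 0.2718 0.1674] shift mm [ 26.2  16.1 106.9] turn [ 0.0026  0.0184 -0.0066]
```

>>> {"method": "step_arm", "body": {
  "rows": [
    [[6,4,6],[0.003,0.018,-0.006]],
    [[8,5,15],[0,0,0]],
    [[7,4,20],[0,0,0]],
    [[4,2,22],[0,0,0]],
    [[1,1,22],[0,0,0]],
    [[0,0,15],[0,0,0]],
    [[0,0,8],[0,0,0]],
    [[0,0,0],[0,0,0]],
    [[0,0,0],[0,0,0]],
    [[0,0,0],[0,0,0]]
  ]
}}

```text
t: 34.75
tool_pos: [0.4328, 0.2934, 0.053]
tool_rot: [0.125, 0.992, -0.0, -0.001]
force: [0.6, 0.1, 0.3]
opening: 0.999
```

```bash
python3 - <<'E'
from h import *
st,im=wsnap('r');print(st['force'],st['opening'])
hsv=cv2.cvtColor(im,cv2.COLOR_BGR2HSV)
goto([.4356,.2937,.016],np.radians(165.88))
c,w,h,a=wrect('r',hsv[...,2]>85,(220,20,415,352),.014)
goto([c[0]/1e3,c[1]/1e3,.016],np.radians(180+a))
E
```

```text
[0.6489 0.0719 0.3017] 0.9985748088967508
t 34.8 pos [0.433  0.2934 0.053 ] shift mm [-2.5  0.9 37. ] turn [-0.0008 -0.0015 -0.0042]
centre [429.3 294.8] size 137.1 64.0 yaw deg -14.04
t 34.8 pos [0.433  0.2934 0.053 ] shift mm [ 3.8  0.5 37. ] turn [-0.0008 -0.0015 -0.0056]
```

View pics/r.png

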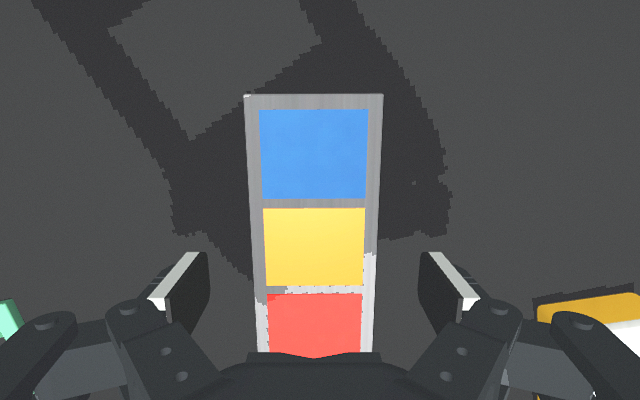

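>>> {"method": "step_arm", "body": {
  "rows": [
    [[-1.5,0.5,4],[0,0,-0.004]],
    [[-1,0,8],[0,0,0]],
    [[0,0,8],[0,0,0]],
    [[0,0,7],[0,0,0]],
    [[0,0,5],[0,0,0]],
    [[0,0,3],[0,0,0]],
    [[0,0,1],[0,0,0]],
    [[0,0,0],[0,0,0]],
    [[0,0,0],[0,0,0]],
    [[0,0,0],[0,0,0]]
  ]
}}

```text
t: 36.05
tool_pos: [0.4361, 0.2935, 0.0151]
tool_rot: [0.123, 0.992, -0.0, -0.0]
force: [-0.2, -0.5, 0.6]
opening: 1.007
```

```bash
python3 - <<'E'
from h import *
goto([.4356,.2937,.016],np.radians(165.88)); print(robot.sense()['force'])
E
```

```text
t 36.05 pos [0.4361 0.2935 0.0151] shift mm [ 0.5  0.1 -0.9] turn [-0.0001 -0.0005  0.    ]
[-0.1901 -0.5168  0.5668]
```

>>> {"method": "step_arm", "body": {
  "jaw": 0.6,
  "rows": [
    [[0,0,-1],[0,0,0]],
    [[0,0,0],[0,0,0]],
    [[0,0,0],[0,0,0]],
    [[0,0,0],[0,0,0]],
    [[0,0,0],[0,0,0]],
    [[0,0,0],[0,0,0]],
    [[0,0,0],[0,0,0]],
    [[0,0,0],[0,0,0]],
    [[0,0,0],[0,0,0]],
    [[0,0,0],[0,0,0]]
  ]
}}

```text
t: 37.3
tool_pos: [0.4364, 0.2935, 0.017]
tool_rot: [0.123, 0.992, -0.0, -0.0]
force: [0.2, 0.5, 0.3]
opening: 0.725
```

```bash
python3 - <<'E'
from h import *
st=robot.sense();print(st['force'],st['opening'])
a=np.radians(-1.8); c=np.array([.5265,.0354]); 
def bed(x,y): return c+np.array([np.cos(a)*x-np.sin(a)*y,np.sin(a)*x+np.cos(a)*y])
print(bed(-.008,-.008)); goto([*bed(-.008,-.008),.12],np.radians(178.2))
E
```

```text
[0.2227 0.5146 0.3386] 0.7251103535277774
[0.5183 0.0277]
t 37.3 pos [0.4364 0.2935 0.017 ] shift mm [-144.2 -237.9 -103. ] turn [-0.0001 -0.     -0.2148]
```

>>> {"method": "step_arm", "body": {
  "rows": [
    [[0,0,-8],[0,0,0]],
    [[0,0,-20],[0,0,0]],
    [[0,0,-30],[0,0,0]],
    [[0,0,-30],[0,0,0]],
    [[-8,-15,-20],[0,0,-0.04]],
    [[-16,-30,-5],[0,0,-0.045]],
    [[-20,-40,0],[0,0,-0.045]],
    [[-20,-40,0],[0,0,-0.045]],
    [[-18,-40,0],[0,0,-0.03]],
    [[-12,-25,0],[0,0,0]]
  ]
}}

```text
t: 38.55
tool_pos: [0.5026, 0.0887, 0.1332]
tool_rot: [0.014, 1.0, -0.001, -0.003]
force: [0.1, 0.2, -4.2]
opening: 0.726
```

```bash
python3 - <<'E'
from h import *
st,im=wsnap('s');print(st['tool_pos'],st['force'],st['opening'])
goto([.5183,.0277,.09],np.radians(178.2))
E
```

```text
[0.5026 0.0887 0.1332] [ 0.1152  0.1988 -4.1979] 0.7255480226083213
t 38.6 pos [0.5042 0.0862 0.1335] shift mm [-16.1 -57.8  43.6] turn [-0.004  -0.0044  0.0013]
```

View pics/s.png

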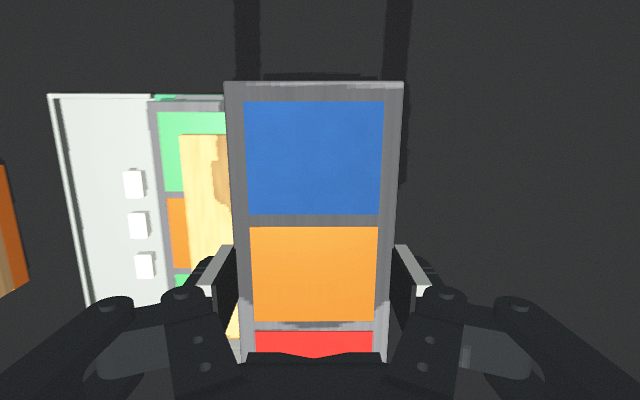

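>>> {"method": "step_arm", "body": {
  "rows": [
    [[-5,-18,0],[-0.004,-0.004,0]],
    [[-6,-20,0],[0,0,0]],
    [[-4,-12,0],[0,0,0]],
    [[-1,-4,4],[0,0,0]],
    [[0,0,10],[0,0,0]],
    [[0,0,12],[0,0,0]],
    [[0,0,8],[0,0,0]],
    [[0,0,3],[0,0,0]],
    [[0,0,0],[0,0,0]],
    [[0,0,0],[0,0,0]]
  ]
}}

```text
t: 39.85
tool_pos: [0.5159, 0.0321, 0.0923]
tool_rot: [0.015, 1.0, 0.001, -0.003]
force: [0.3, 0.5, -4.3]
opening: 0.73
```

```bash
python3 - <<'E'
from h import *
st,im=wsnap('u');print(st['tool_pos'],st['force'],st['opening'])
goto([.5183,.0277,.056],np.radians(178.2))
im=optics.snapshot('scene'); cv2.imwrite('pics/us.png',cv2.resize(im[190:300,250:380],None,fx=5,fy=5,interpolation=cv2.INTER_CUBIC))
E
```

```text
[0.5159 0.0321 0.0923] [ 0.2544  0.4539 -4.2996] 0.7302215632254172
t 39.9 pos [0.5159 0.0321 0.0924] shift mm [-2.7 -4.4 36.3] turn [ 0.0021 -0.0057  0.0013]
```

View pics/us.png

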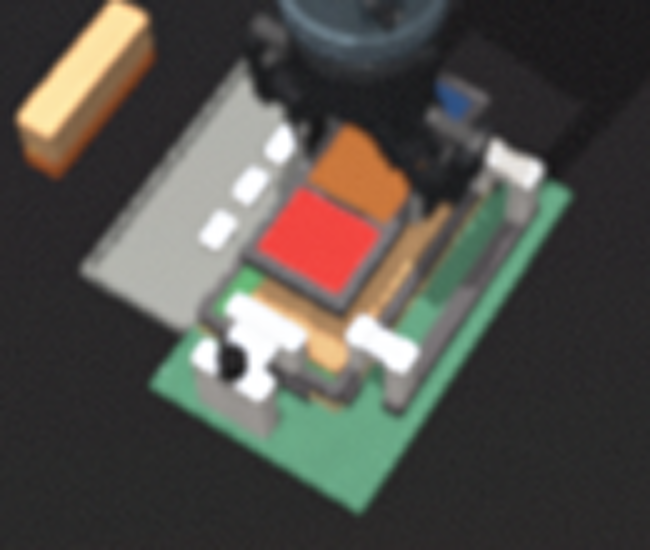

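View pics/u.png

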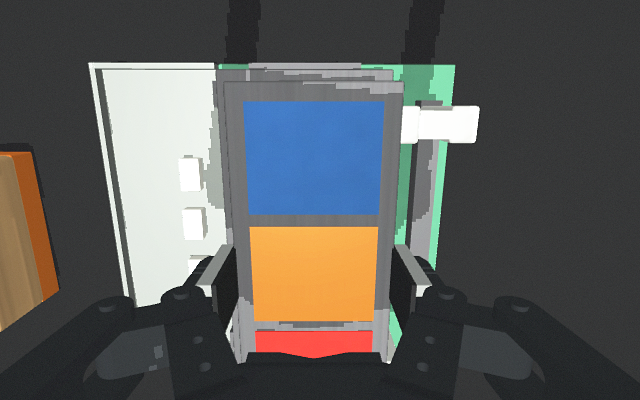

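>>> {"method": "step_arm", "body": {
  "rows": [
    [[-1,-3,0],[0.002,-0.005,0]],
    [[-1,-2,5],[0,0,0]],
    [[0,0,7],[0,0,0]],
    [[0,0,8],[0,0,0]],
    [[0,0,6],[0,0,0]],
    [[0,0,4],[0,0,0]],
    [[0,0,2],[0,0,0]],
    [[0,0,0],[0,0,0]],
    [[0,0,0],[0,0,0]],
    [[0,0,0],[0,0,0]]
  ]
}}

```text
t: 41.2
tool_pos: [0.5184, 0.0264, 0.0585]
tool_rot: [0.015, 1.0, -0.0, 0.0]
force: [0.1, 0.4, -4.5]
opening: 0.728
```

```bash
python3 - <<'E'
from h import *
st=robot.sense();print(st['force'],st['opening'])
goto([.5183,.0277,.053],np.radians(178.2))
E
```

```text
[ 0.1027  0.4262 -4.5371] 0.7277355355523848
t 41.2 pos [0.5184 0.0264 0.0585] shift mm [0.1 1.3 5.5] turn [-0.0002  0.0006  0.001 ]
```

>>> {"method": "step_arm", "body": {
  "rows": [
    [[0,0,1.2],[0,0,0]],
    [[0,0,1.2],[0,0,0]],
    [[0,0,1],[0,0,0]],
    [[0,0,1],[0,0,0]],
    [[0,0,0.8],[0,0,0]],
    [[0,0,0.5],[0,0,0]],
    [[0,0,0.5],[0,0,0]],
    [[-1,0,0],[0,0,0]],
    [[-2,0,0],[0,0,0]],
    [[-2,0,0],[0,0,0]]
  ]
}}

```text
t: 42.45
tool_pos: [0.5233, 0.0263, 0.053]
tool_rot: [0.015, 1.0, -0.0, -0.0]
force: [-3.7, 0.5, 2.1]
opening: 0.727
```

```bash
python3 - <<'E'
from h import *
st=robot.sense();print(st['force'],st['opening'])
goto([.5183,.0277,.053],np.radians(178.2))
E
```

```text
[-3.6863  0.524   2.055 ] 0.7273040192937241
t 42.45 pos [0.5233 0.0263 0.053 ] shift mm [5.  1.2 0. ] turn [-0.0003 -0.0003  0.0013]
```

>>> {"method": "step_arm", "body": {
  "rows": [
    [[-2,0,0],[0,0,0]],
    [[-2,0,0],[0,0,0]],
    [[-1.5,0,0],[0,0,0]],
    [[-1.5,0,0],[0,0,0]],
    [[-1.5,0,0],[0,-0.006,0]],
    [[0,2.5,-0.2],[0,-0.004,0]],
    [[0,2.5,0],[0,0,0]],
    [[0,2.5,0],[0,0,0]],
    [[0,2.5,0],[0,0,0]],
    [[0,2.5,0],[0,0,0]]
  ]
}}

```text
t: 43.7
tool_pos: [0.527, 0.0338, 0.0532]
tool_rot: [0.016, 1.0, -0.004, -0.003]
force: [-5.7, -7.4, 2.5]
opening: 0.723
```

```bash
python3 - <<'E'
from h import *
st=robot.sense();print(st['force'],st['opening'])
goto([.5183,.0277,.053],np.radians(178.2))
E
```

```text
[-5.6556 -7.4392  2.5047] 0.7234242348892606
t 43.7 pos [0.527  0.0338 0.0532] shift mm [ 8.5 -6.4  0.3] turn [-0.0081 -0.0064 -0.0002]
```

>>> {"method": "step_arm", "body": {
  "rows": [
    [[0,2,-0.2],[-0.008,-0.006,0]],
    [[0,2.5,0],[0,0,0]],
    [[0,2.5,0],[0,0,0]],
    [[0,2.5,0],[-0.005,0,0]],
    [[0,2.5,0],[0,0,0]],
    [[-2,1,0],[-0.005,0,0]],
    [[-2,1,0],[0,0,0]],
    [[-2,1,0],[0,-0.006,0]],
    [[-1,1,0],[0,0,0]],
    [[0,0,0],[0,0,0]]
  ]
}}

```text
t: 44.95
tool_pos: [0.5271, 0.0353, 0.0533]
tool_rot: [0.016, 1.0, -0.006, -0.008]
force: [-1.8, 0.0, 1.1]
opening: 0.723
```

```bash
python3 - <<'E'
from h import *
st,im=wsnap('v');print(st['force'],st['opening'])
goto([.527,.0354,.053],np.radians(178.2))
E
```

```text
[-1.7762  0.0313  1.1483] 0.7230724098207949
t 45.0 pos [0.5271 0.0353 0.0533] shift mm [0.1 0.1 0.3] turn [-0.0114 -0.0159 -0.0007]
```

View pics/v.png

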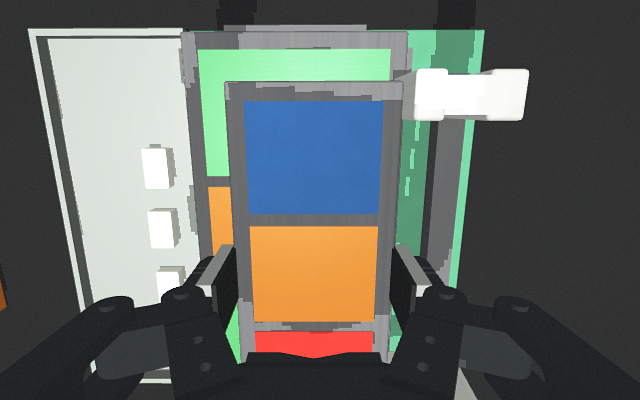

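>>> {"method": "step_arm", "body": {
  "rows": [
    [[0,0,0.2],[-0.011,-0.016,0]],
    [[0,2,0],[0,0,0]],
    [[0,2.5,0],[0,0,0]],
    [[0,2.5,0],[0,0,0]],
    [[0,2,0],[-0.005,0,0]],
    [[-1,1,0.2],[-0.004,0,0]],
    [[-1,1,0.3],[0,0,0]],
    [[-1,1,0.3],[0,0,0]],
    [[0,0,0.3],[0,0,0]],
    [[0,0,0],[0,0,0]]
  ]
}}

```text
t: 46.25
tool_pos: [0.5271, 0.0353, 0.0532]
tool_rot: [0.016, 1.0, -0.005, -0.006]
force: [-4.1, -0.7, -0.6]
opening: 0.727
```

```bash
python3 - <<'E'
from h import *
st=robot.sense();print(st['force'],st['opening'])
goto([.527,.0354,.053],np.radians(178.2))
E
```

```text
[-4.0512 -0.7376 -0.6144] 0.7270887227986865
t 46.25 pos [0.5271 0.0353 0.0532] shift mm [0.1 0.1 0.2] turn [-0.0093 -0.0111 -0.0007]
```

Position limits confirmed in x and y. Level the tool, settle, then release.

>>> {"method": "step_arm", "body": {
  "rows": [
    [[0,0,0.3],[-0.009,-0.011,0]],
    [[0,0,0.4],[0,0,0]],
    [[0,0,0.4],[0,0,0]],
    [[0,0,0.4],[0,0,0]],
    [[-0.7,0.7,0.3],[0,0,0]],
    [[-0.7,0.7,0.3],[0,0,0]],
    [[0,0,0],[0,0,0]],
    [[0,0,0],[0,0,0]],
    [[0,0,0],[0,0,0]],
    [[0,0,0],[0,0,0]]
  ]
}}

```text
t: 47.5
tool_pos: [0.527, 0.0352, 0.053]
tool_rot: [0.016, 1.0, -0.001, -0.002]
force: [-4.3, -2.6, 2.8]
opening: 0.724
```

>>> {"method": "step_arm", "body": {
  "jaw": 0,
  "rows": [
    [[0,0,0],[0,0,0]],
    [[0,0,0],[0,0,0]],
    [[0,0,0],[0,0,0]],
    [[0,0,0],[0,0,0]],
    [[0,0,0],[0,0,0]],
    [[0,0,0],[0,0,0]],
    [[0,0,-15],[0,0,0]],
    [[0,0,-30],[0,0,0]],
    [[0,0,-40],[0,0,0]],
    [[0,0,-30],[0,0,0]]
  ]
}}

```text
t: 48.75
tool_pos: [0.5282, 0.036, 0.1725]
tool_rot: [0.015, 1.0, -0.001, -0.001]
force: [0.5, 0.2, -0.8]
opening: 1.0
```

```bash
python3 - <<'E'
from h import *
st,im=wsnap('w');print(st['t'],st['tool_pos'],st['force'],st['opening'])
cv2.imwrite('pics/w2.png',cv2.resize(im[50:360,230:430],None,fx=2.5,fy=1.9,interpolation=cv2.INTER_CUBIC))
hsv=cv2.cvtColor(im,cv2.COLOR_BGR2HSV);H,S,V=cv2.split(hsv)
m=((H>95)&(H<130)&(S>100)&(V>80)) # blue pane
c=wrect('w',m,(230,50,400,300),.050)
E
```

```text
48.75 [0.5282 0.036  0.1725] [ 0.5464  0.1931 -0.8193] 1.0003468132708193
centre [479.5  37.5] size 50.3 42.0 yaw deg 88.25
```

View pics/w.png

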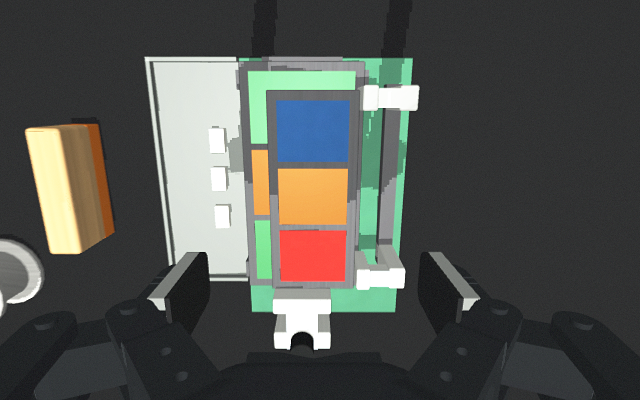

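View pics/w2.png

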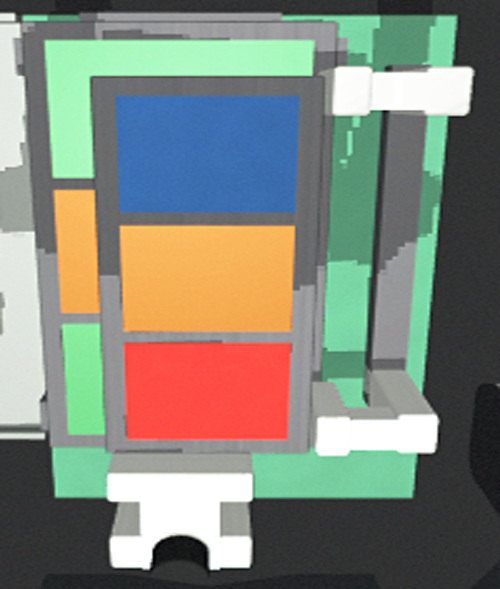

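```bash
python3 - <<'E'
from h import *
st=pickle.load(open('pics/w.pkl','rb'))
a=np.radians(-1.78); c=np.array([.5265,.0354])
def tb(L,z):
    q=np.array(L,float)/[2.5,1.9]+[230,50]; P=ray('wrist',q[:,0],q[:,1],z,st)[:,:2]-c
    return np.stack([P[:,0]*np.cos(a)+P[:,1]*np.sin(a),-P[:,0]*np.sin(a)+P[:,1]*np.cos(a)],-1)*1e3
print('panel +y/-y corners',tb([(325,78),(309,450),(92,78),(107,452)],.050))
print('post inner top',tb([(332,68),(333,113),(316,453),(317,427)],.066))
print('stop inner top',tb([(108,477),(251,477)],.066), tb([(112,453),(250,453)],.05))
E
```

```text
panel +y/-y corners [[-73.9541  32.9538]
 [ 73.9834  33.1327]
 [-73.9197 -30.3522]
 [ 74.9317 -30.7191]]
post inner top [[-76.6115  32.5698]
 [-62.0772  33.3721]
 [ 66.2807  33.189 ]
 [ 55.1288  33.1171]]
stop inner top [[ 76.8237 -28.6881]
 [ 76.8092  14.0878]] [[ 75.3946 -29.1511]
 [ 75.3791  14.5079]]
```

```bash
python3 - <<'E'
from h import *
s=robot.sense(); print(s['t'],s['dq'],s['force']); print(robot.close_job())
E
```

```text
48.8 [-0.0017  0.0268 -0.0042  0.0018 -0.106   0.0002] [ 2.6272 -0.9441  2.5507]
the job is handed in; nothing more can be done
None
```

The job was finished and handed in at 48.8 s, with every step done in order; no verdict was reported.

- **Wiping:** The scraper pressed on the big panel with about 10 N and pushed all three chips into the gutter in one pass. I then stood it upright on the bench about 0.18 m from the bed's origin.
- **Separator:** The larger tan board was laid on the panel and slid until neither direction would move any further. It was then released flat.
- **Loose panel:** It was laid on the board the same way and stopped within about 1 mm of the same limits. The highest force I read while setting down or sliding either part was about 12 N.

**Last checks (wrist camera, accurate to about 2 mm):**

| Check | Result |
|---|---|
| Loose panel's side edge against the side posts | 33.0 mm against 33.1 mm, so touching |
| Loose panel's end against the end stop | 74–75 mm against about 75–77 mm, so within tolerance |
| Direction of board and loose panel | −1.8° each, against −1.7° for the big panel |
| Chips | all three in the gutter |
| Scraper | standing at rest |

- **Big panel:** It still sits in the bed, though I did not re-measure its position.
- **Spool, reel and tin box:** I saw no contact with any of them. I did not re-measure their positions at the end.
- **Disagreements:** The end-stop gap came out between 0 and 3 mm depending on the height I assumed for the stop edge. The earlier push into firm contact supports the snug reading. An early rough estimate of the post position was off by several millimetres, so I relied on the contact result instead.

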